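# Unlatch the mixer hood and load the tube carrier

## Robot

A 7-joint arm with a two-finger parallel gripper is mounted at the origin on the work surface. World frame = base frame: x ahead of the robot, y to its left, z up, the work surface at z = 0. Lengths are in m, angles in rad, forces in N, time in s.
With the tool pointing down it reaches from about 0.425 to 1.025 m from the base axis. Payload 9.4 kg.
Tool frame: the origin (TCP) lies between the finger pads; the fingertips stand 14 mm ahead of it and the grasp point (between the pads) lies 5 mm behind it; z points along the fingers, y is the direction in which the jaws open and shut (so a half turn about z gives the same grasp; the last joint's range is limited). The gripper opens to 85 mm and grips with 20 to 120 N. Pads are 22 mm wide; open, the fingers measure 114 mm over their backs; the gripper's body (76 mm by 85 mm) begins 54 mm behind the grasp point. The pads swing forward as they close: fully open they stand 13 mm farther back than shut.
Start: joints at [1.262, 0.599, -0.003, 1.599, 0.002, 0.943, -0.08], TCP at [0.167, -0.706, 0.245] pointing down, gripper open.
Joint ranges: [-2.57, 2.57], [-0.35, 1.97], [-1.29, 1.29], [0.11, 2.56], [-1.05, 4.19], [0.11, 1.86], [-2.63, 2.63]. Speed limits (rad/s): [2.22, 2.22, 3.01, 3.01, 3.14, 3.14, 3.14].

## Interface

Orientations are given as [roll, pitch, yaw] about the fixed x, y, z axes, in that order (R = Rz(yaw) Ry(pitch) Rx(roll)).
In Python, from station import ctrl gives the robot as it stands.
- The arm moves only by the shell command python3 -m pendant 'ROWS'. ROWS is text: rows parted by semicolons, each of 5 numbers parted by spaces: the gripper command: -1 is fully open, 1 is shut, values between are in proportion, then the shift along the tool's x, y, z in m, then the turn about the tool's z in rad. A call has 1 to 10 rows; each row shifts and turns the commanded pose from where the row before left it, along the tool's axes as they then stand; what a row does not reach is not made up. A row lasts 1/10 s, in which the tool goes at most 50 mm and 8.59 degrees, less where a joint would pass 70% of its speed; a pose out of reach is approached as far as the arm can. A call is refused whole if a number of a shift passes 0.05 or a number of a turn 0.15, either way. A call with a gripper value outside its range is refused whole. The fingers move at their own pace and stop on an object; the grip force is fixed at half the most. Time passes only in rows, so rows that do not move let the fingers close. It gives the time, the measured TCP pose, the force and the opening at its end, in the units of the state.
- ctrl.sense(): the state, without advancing time (a new reading comes with each control period).
- ctrl.get_image(name): name is "scene" or "top"; returns a dict with "img" (400x640x3 uint8, red, green, blue), "z_map" (400x640 float32, m along the optical axis (not along the pixel's ray), 0 where there is no reading), "intrinsics" (3x3 intrinsics, pixels), "eye" and "rotation" of the camera in the world. Camera axes: x right, y up, looking along -z (the intrinsics and any distortion apply to the point x, -y, -z); pixel columns grow to the right and rows downward; lengths in m; the calibration is good to about 2 mm. A picture is of the moment at which its call begins.
- ctrl.job_done(): hands the job in, once; it reports no verdict.
Trained networks look in a picture, given as the dict that the camera call returned (one of the last four; its "shot" number tells which), for a name from the list of things; names that differ only in an ending like _2 or _b are one class to them, and where a whole thing is asked for, a point or a joint stands for the part that bears it (a point fixed in the world has none). Each returns a list of dicts, best first, with "confidence" (0 to 1); they miss things now and then, are a little off and sometimes report something else, mostly with a low value. They report only what shows in the picture. A call takes as long as a camera call. They do not tell look-alikes from the thing itself.
- ctrl.spot_in(picture, thing): "rect" ([centre column, centre row, width, height] in pixels, round what is visible of it).
- ctrl.trace(picture, thing): "pixels" (400x640 bool, what is visible of it) and "rect" ([centre column, centre row, width, height] in pixels, round what is visible of it).
The state is a dict: "time": time; "q": joint angles; "qd": joint speeds; "effort": joint torques, N m; "eef_pos": TCP position; "eef_rot": TCP orientation; "ft_force": force on the tool from outside, world axes, zero at the start; "ft_torque": the same for the moment, N m; "finger_gap": opening from 0.0 (shut) to 1.0 (fully open).
Only numpy, scipy, OpenCV 4.12 (cv2) and the standard library are available. Lean on these libraries where they do the work, as an engineer would, in place of code of your own. Each camera call takes 0.05 s, during which the arm holds its last target.

## Task

On the bench mixer, slide the red safety catch fully off the hood's lip, then raise the clear hood by its blue handle until it stands upright and leave it open. Next draw the white tube carrier by its black knob well out of the low shelf and let go of it on the bench, then take it by its orange centre grip, turn it so that its three holes match the platform's three studs, and lower it on, without dropping it, until it lies flat on the platform. Let go, and leave the purple-capped tube rack, the pipette and the amber bottle where they are.

Things in the scene. Friction and masses are not known exactly. Their poses are not given: they have to be found in the camera images.
- mixer: Cream bench mixer, fixed: a low box 300 (x) x 240 (y) x 60 mm high with a clear hood (190 x 190 x 66 mm, lower at the front) on top. Origin: centre of its underside, on the bench; z up; front (-x) faces the robot. In this frame the hood's hinge line runs along y through x = 115, z = 62 mm; the platform's centre is at x = 20, y = 0.
- catch (a joint): Red safety catch, m: 0 = closed, its tongue over the hood's steel lip, so the hood cannot rise; grows as the catch slides to the mixer's -y side (the robot's right), end stop 0.034. The lip is free above 0.021; fully off means over 0.026. Friction about 1.5 N; it stays where it is left.
- catch_post (a point): On the axis of the catch's upright red finger post (14 x 14 mm, sides along the mixer's x and y), 16 mm below its top, 95 mm above the bench. Its foot is 30 x 30 mm, top 78 mm above the bench. With the hood shut, the hood's front wall is 45 mm behind the post's axis (mixer +x), 107 mm high above the bench.
- hood (a joint): Opening of the clear hood, rad: 0 = shut, 1.57 = upright, end stop 1.6. It turns about its rear edge, the front edge going up and back. Stiff hinge (0.6 N m friction): stays where it is left; needs 3 to 5 N at the handle.
- hood_handle (a point): Middle of the hood's blue handle: a round bar 12 mm thick, 90 mm long, along mixer y, 45 mm out from the hood's front wall (39 mm free between: open the fingers only part-way). Hood shut: at x -120, y 25, z 92 mm in the mixer frame; it moves in an arc about the hinge, to 297 mm above the bench. Can be pinched from above, across the bar, all the way; the bar turns between the fingers.
- platform_top (a point): Centre of the top of the round aluminium platform (156 mm across) under the hood, 69 mm above the bench. Three upright studs, 9.5 mm thick, 15 mm tall, tapered tips, at (x, y) = (50, 25), (50, -25), (-34, 0) mm in this frame; a black mark shows +x. It starts at any of many angles and turns only stiffly (0.4 N m) about the vertical.
- carrier_grip (a point): Middle of the orange centre grip (40 x by 14 y mm, top 15 mm higher) of the loose white tube carrier, 0.2 to 0.45 kg. 34 mm above the carrier's underside. Plate 140 x 80 x 10 mm, three 14 mm through-holes at (x, y) = (50, 25), (50, -25), (-34, 0) mm from this point. Four fixed capped vials, 43 mm high, at x = -28 and 24, y = +-27 mm: bring the fingers down at x = 0, closing along y.
- carrier_knob (a point): Middle of the black round knob (24 mm thick) at the carrier's -x end, 57 mm from its centre: stands 10 to 45 mm above the underside, this point at 28 mm. Parked, its axis is about 42 mm in front of the shelf roof.
- shelf: Low aluminium shelf, fixed: 110 (x) x 138 (y) mm, roof 62 to 70 mm above the bench, a blue box on its rear (to 115 mm). Open to -x, no floor: the carrier stands on the bench between walls 126 mm apart, its centre 36 to 45 mm in front of the origin, knob outwards. Origin: on the bench under the roof's middle; roof front edge at x = -55 mm. The carrier is well out when its grip is past x = -125 mm.
- rack_purple_mid (a point): Middle of a loose white rack of purple-capped tubes, 68 x 108 x 97 mm high, behind the gap between mixer and shelf. Leave it.
- pipette_mid (a point): Middle of a loose white pipette with an orange button, 205 x 26 x 22 mm, lying on the bench between mixer and shelf. Leave it.
- bottle_mid (a point): Middle of a loose amber bottle, 68 mm across, 160 mm high, left of the mixer. Leave it.
There are look-alikes about, which are no part of the job. What is shaped like the part that bears carrier_grip but green is not meant.

How it is judged:
By the outcome, as a careful person would: the job done as asked, in the order asked, and still so for the second after the job is handed in, with the robot touching nothing.
It also fails if it takes over 72 s, if anything falls off the work surface, if the arm or the gripper's body presses on something with over 40 N, if the wrist force passes 120 N, or if a joint passes its speed limit or range.

## Working session

There is one attempt and no reset: what is moved stays moved. The work goes in short steps, Python scripts to look and compute and a shell command to move; the robot and the scene stay as the last step left them, time stands still between calls to the robot, and variables do not carry over. Pictures are saved under pics/ and viewed, and the job is handed in when it is done.

```bash
ls; mkdir -p pics; cat > h.py <<'E'
import numpy as np, cv2
from station import ctrl
def save(im,name,crop=None,scale=1):
    a=im["img"][...,::-1]
    if crop: a=a[crop[1]:crop[3],crop[0]:crop[2]]
    if scale!=1: a=cv2.resize(a,None,fx=scale,fy=scale,interpolation=cv2.INTER_CUBIC)
    cv2.imwrite("pics/"+name,a)
def pts(im,u,v,d=None):
    u=np.asarray(u,float);v=np.asarray(v,float)
    K=np.array(im["intrinsics"]);
    if d is None: d=im["z_map"][np.asarray(v,int),np.asarray(u,int)]
    c=np.stack([(u-K[0,2])/K[0,0]*d,-(v-K[1,2])/K[1,1]*d,-d*np.ones_like(u)],-1)
    return c@np.array(im["rotation"]).T+np.array(im["eye"])
def onz(im,u,v,z):
    p=pts(im,u,v,np.ones_like(np.asarray(u,float))); e=np.array(im["eye"]); r=p-e
    return e+r*((z-e[2])/r[...,2])[...,None]
def proj(im,P):
    K=np.array(im["intrinsics"]); c=(np.asarray(P)-np.array(im["eye"]))@np.array(im["rotation"])
    return np.stack([K[0,2]+K[0,0]*c[...,0]/-c[...,2],K[1,2]+K[1,1]*-c[...,1]/-c[...,2]],-1)
E
python3 - <<'E'
from h import *
print({k:np.round(v,3) if not isinstance(v,(int,float)) else v for k,v in ctrl.sense().items()})
for n in("scene","top"):
    im=ctrl.get_image(n); save(im,n+"0.png"); print(n,[k for k in im],np.round(im["eye"],3),np.round(im["rotation"],3).tolist(),np.array(im["intrinsics"]).tolist())
    for t in["mixer","catch","catch_post","hood","hood_handle","platform_top","carrier_grip","carrier_knob","shelf","rack_purple_mid","pipette_mid","bottle_mid"]:
        print(t,[(np.round(r["rect"]).astype(int).tolist(),round(r["confidence"],2)) for r in ctrl.spot_in(im,t)][:4])
print(ctrl.sense()["time"])
E
```

```text
pics
{'time': 0.0, 'q': array([ 1.262,  0.6  , -0.003,  1.6  ,  0.002,  0.943, -0.08 ]), 'qd': array([ 0.001,  0.   , -0.   , -0.   , -0.001,  0.001, -0.   ]), 'effort': array([ 3.0000e-03, -7.7645e+01,  1.5650e+00, -2.5801e+01,  1.2000e-02,
        9.0000e-03, -0.0000e+00]), 'eef_pos': array([ 0.166, -0.705,  0.244]), 'eef_rot': array([-3.14 ,  0.   ,  0.232]), 'ft_force': array([ 0.268, -0.046,  0.463]), 'ft_torque': array([ 0.062, -0.015,  0.004]), 'finger_gap': 1.0003733241739565}
scene ['img', 'z_map', 'intrinsics', 'eye', 'rotation', 'shot'] [1.427 0.096 0.726] [0.948, 0.013, 1.678] [[392.60411781161105, 0.0, 323.5502074620347], [0.0, 392.60411781161105, 202.19504473901108], [0.0, 0.0, 1.0]]
mixer [([404, 223, 103, 93], 0.71)]
catch [([368, 182, 6, 7], 0.43)]
catch_post [([368, 181, 11, 9], 0.65)]
hood [([403, 213, 83, 64], 0.73)]
hood_handle [([407, 209, 90, 65], 0.86)]
platform_top []
carrier_grip [([166, 227, 38, 34], 0.84), ([253, 180, 44, 29], 0.65), ([262, 227, 23, 28], 0.61)]
carrier_knob [([254, 183, 45, 30], 0.79), ([167, 228, 43, 36], 0.55), ([368, 182, 5, 4], 0.36)]

[... 376 characters left out ...]
475.0020726388611, 197.7654409564222], [0.0, 0.0, 1.0]]
mixer [([255, 196, 83, 102], 0.98)]
catch [([276, 227, 18, 20], 0.7)]
catch_post [([255, 195, 80, 102], 0.69), ([277, 228, 15, 15], 0.68)]
hood []
hood_handle [([253, 191, 67, 88], 0.68), ([388, 192, 31, 24], 0.56)]
platform_top [([257, 196, 81, 98], 0.38)]
carrier_grip [([390, 194, 31, 28], 0.94), ([469, 191, 47, 49], 0.68)]
carrier_knob [([468, 190, 45, 43], 0.83), ([390, 192, 40, 25], 0.8), ([409, 270, 49, 48], 0.69)]
shelf [([406, 175, 55, 59], 0.68)]
rack_purple_mid [([346, 147, 29, 28], 0.7), ([388, 194, 31, 31], 0.46)]
pipette_mid [([332, 237, 13, 64], 0.88), ([279, 227, 14, 18], 0.15)]
bottle_mid [([155, 231, 37, 27], 0.58)]
1.3
```

```bash
sed -i 's/^from station/from scipy.spatial.transform import Rotation as Ro\nfrom station/; s/np.array(im\["rotation"\])/Ro.from_euler("xyz",im["rotation"]).as_matrix()/' h.py; grep -n Ro h.py|head
```

```text
2:from scipy.spatial.transform import Rotation as Ro
14:    return c@Ro.from_euler("xyz",im["rotation"]).as_matrix().T+np.array(im["eye"])
19:    K=np.array(im["intrinsics"]); c=(np.asarray(P)-np.array(im["eye"]))@Ro.from_euler("xyz",im["rotation"]).as_matrix()
```

View pics/scene0.png

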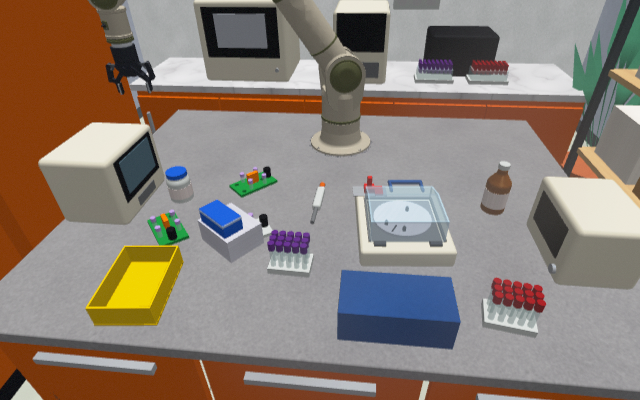

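View pics/top0.png

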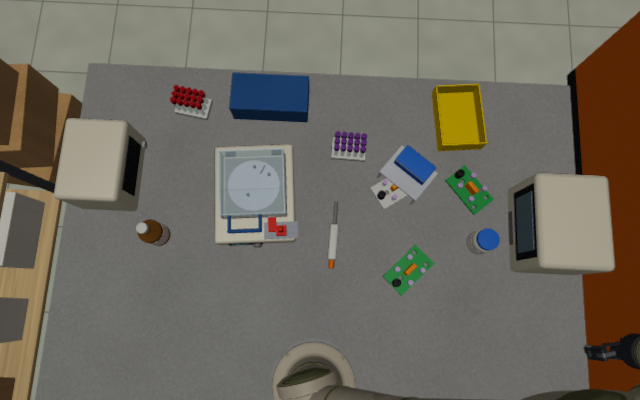

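```bash
python3 - <<'E'
from h import *
im=ctrl.get_image("top"); s=ctrl.get_image("scene")
np.savez("top1.npz",**im); np.savez("scene1.npz",**s)
save(im,"t_mix.png",(205,135,315,255),5); save(im,"t_sh.png",(320,120,500,300),3.3)
save(s,"s_mix.png",(340,160,470,280),5); save(s,"s_sh.png",(140,150,340,280),4)
print(pts(im,[222,262,292,281,275,388,410,420],[210,150,150,229,223,190,165,195]).round(3))
E
```

```text
[[ 0.48   0.289  0.11 ]
 [ 0.66   0.185  0.128]
 [ 0.688  0.103  0.051]
 [ 0.433  0.116  0.114]
 [ 0.455  0.137  0.076]
 [ 0.584 -0.201  0.018]
 [ 0.64  -0.25   0.114]
 [ 0.578 -0.304 -0.002]]
```

View pics/t_mix.png

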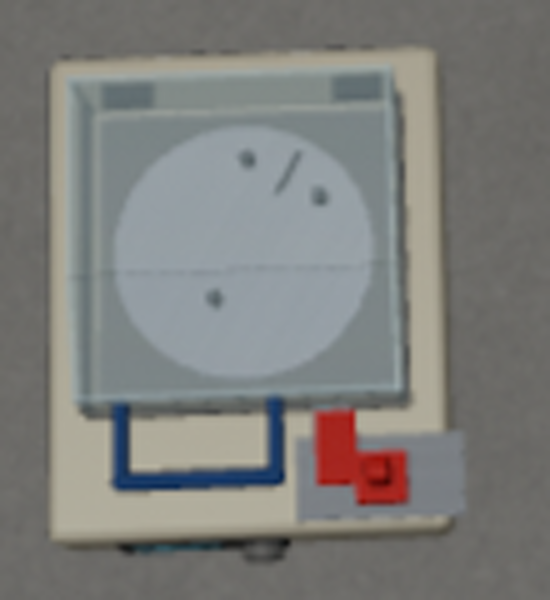

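View pics/t_sh.png

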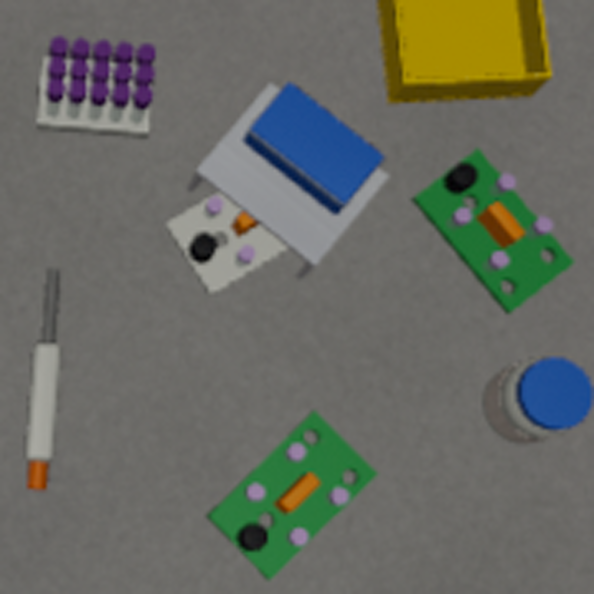

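View pics/s_mix.png

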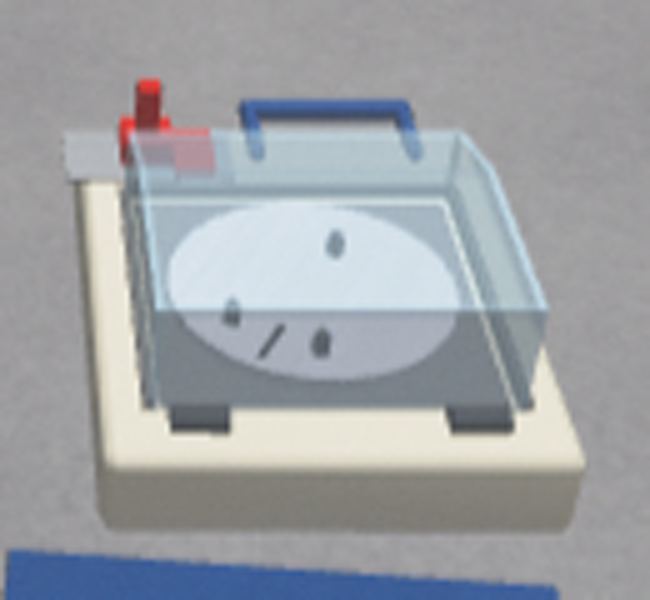

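View pics/s_sh.png

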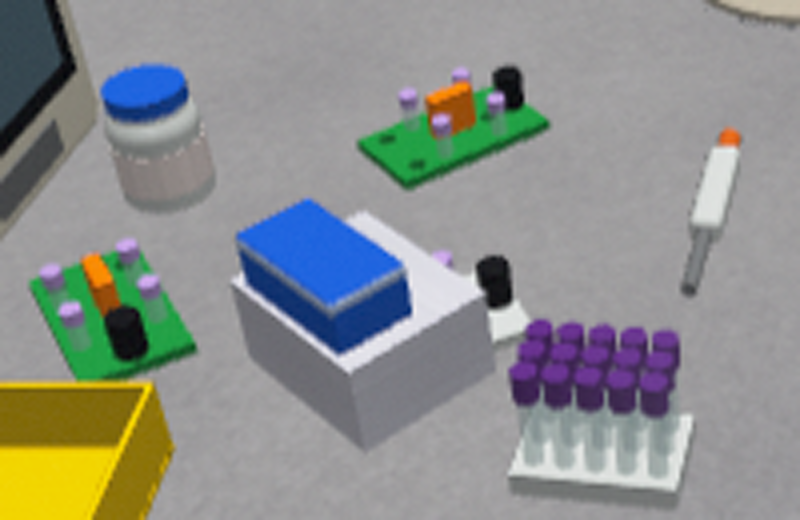

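```bash
python3 - <<'E'
from h import *
im=dict(np.load("top1.npz")); s=dict(np.load("scene1.npz"))
def cr(x,y,ox=205,oy=135,sc=5): return x/sc+ox,y/sc+oy
C=[(52,62),(437,50),(450,527),(52,540)]
P=np.array([onz(im,*cr(*c),0.06) for c in C]);print("mixer corners",P.round(4).tolist())
print("mid",P.mean(0).round(4),"edges",[np.linalg.norm(P[i]-P[(i+1)%4]).round(3) for i in range(4)])
# post
c=cr(379,468);print("post top",onz(im,*c,0.111),pts(im,*map(np.round,c)))
# handle
hs=[onz(im,*cr(*c),0.092) for c in[(120,480),(277,472)]];print("handle",hs)
for n,I in(("top",im),("scene",s)):
    hsv=cv2.cvtColor(I["img"],cv2.COLOR_RGB2HSV);H,S,V=[hsv[...,i].astype(int) for i in range(3)]
    u0,v0,u1,v1=(205,135,315,255) if n=="top" else (340,160,470,280)
    box=np.zeros(H.shape,bool);box[v0:v1,u0:u1]=1
    for nm,m in(("red",((H<8)|(H>172))&(S>150)),("blue",(H>100)&(H<125)&(S>130))):
        v,u=np.nonzero(m&box&(I["z_map"]>0)); p=pts(I,u,v)
        print(n,nm,len(u))
        if nm=="red":
            for lo,hi in((.07,.085),(.085,.105),(.105,.125)):
                q=p[(p[:,2]>lo)&(p[:,2]<hi)]
                if len(q):print(lo,len(q),q.mean(0).round(4),q.min(0).round(3),q.max(0).round(3))
        else:
            print(p.mean(0).round(4),p.min(0).round(3),p.max(0).round(3))
# platform disc and studs
for c in[(248,158),(320,196),(215,298)]: print("stud",onz(im,*cr(*c),0.084).round(4))
print("disc c",onz(im,*cr((114+374)/2,(125+378)/2),0.069).round(4))
for c in[(232,312),(321,343),(336,243)]: print("stud s",onz(s,*cr(*c,340,160),0.077).round(4))
print("disc s", onz(s,*cr((168+459)/2,(200+382)/2,340,160),0.069))
E
```

```text
mixer corners [[0.6819, 0.3373, 0.06], [0.7015, 0.1017, 0.06], [0.4083, 0.0765, 0.06], [0.389, 0.31, 0.06]]
mid [0.5452 0.2064 0.06  ] edges [np.float64(0.236), np.float64(0.294), np.float64(0.234), np.float64(0.294)]
post top [0.43413427 0.11650396 0.111     ] [0.43265143 0.11564959 0.11364162]
handle [array([0.42233556, 0.26708603, 0.092     ]), array([0.4314969 , 0.17680819, 0.092     ])]
top red 200
0.07 163 [0.4439 0.1356 0.077 ] [0.42  0.106 0.07 ] [0.472 0.158 0.084]
0.085 4 [0.4289 0.1183 0.0928] [0.428 0.114 0.085] [0.43  0.123 0.097]
0.105 24 [0.4356 0.1192 0.1102] [0.43  0.113 0.106] [0.442 0.125 0.114]
top blue 148
[0.4351 0.2234 0.0964] [0.419 0.174 0.089] [0.474 0.274 0.103]
scene red 26
0.07 13 [0.4322 0.1126 0.0788] [0.425 0.103 0.077] [0.446 0.13  0.081]
0.085 1 [0.4458 0.1237 0.0921] [0.446 0.124 0.092] [0.446 0.124 0.092]
0.105 12 [0.4379 0.1181 0.1112] [0.433 0.114 0.109] [0.445 0.122 0.114]
scene blue 677
[0.7886 0.1598 0.0911] [0.422 0.062 0.088] [0.83  0.298 0.101]
stud [0.6205 0.209  0.084 ]
stud [0.5993 0.1644 0.084 ]
stud [0.5341 0.222  0.084 ]
disc c [0.5665 0.2092 0.069 ]
stud s [0.6051 0.1664 0.077 ]
stud s [0.6267 0.2114 0.077 ]
stud s [0.5386 0.2247 0.077 ]
disc s [0.57269192 0.21140249 0.069     ]
```

```bash
cat > to.py <<'E'
# usage: python3 to.py x y z yaw  -> prints turn, then shift in tool axes after the turn
import sys
from h import *
s=ctrl.sense(); R=Ro.from_euler("xyz",s["eef_rot"]); p=np.array(s["eef_pos"])
x,y,z,yaw=map(float,sys.argv[1:5]); cy=s["eef_rot"][2]
d=(yaw-cy+np.pi)%(2*np.pi)-np.pi
Rt=Ro.from_euler("z",d)*R
sh=Rt.inv().apply(np.array([x,y,z])-p)
print("t",s["time"],"pos",p.round(4),"rpy",np.round(s["eef_rot"],4),"gap",round(s["finger_gap"],3),"F",np.round(s["ft_force"],1),"q7",np.round(s["q"][6],2))
print("turn",round(-d,4),"shift",sh.round(4),"norm",np.linalg.norm(sh).round(3))
E
python3 -m pendant '0 0 0 0 0.142;0 0.032 -0.038 0 0;0 0.032 -0.038 0 0;0 0.032 -0.038 0 0;0 0.032 -0.038 0 0;0 0.032 -0.038 0 0;0 0.032 -0.038 0 0;0 0.032 -0.038 0 0;0 0.032 -0.038 0 0;0 0.032 -0.038 0 0'
python3 to.py .45 -.30 .245 .09; python3 to.py .437 .118 .2 .09
```

```text
time: 2.4
eef_pos: [0.4237, -0.3375, 0.2456]
eef_rot: [3.141, -0.001, 0.09]
ft_force: [1.5, -0.1, -0.4]
finger_gap: 0.499
t 2.4 pos [ 0.4237 -0.3375  0.2456] rpy [ 3.1411e+00 -6.0000e-04  8.9600e-02] gap 0.499 F [ 1.5 -0.1 -0.4] q7 -0.91
turn -0.0004 shift [ 0.0296 -0.035   0.0006] norm 0.046
t 2.4 pos [ 0.4237 -0.3375  0.2456] rpy [ 3.1411e+00 -6.0000e-04  8.9600e-02] gap 0.499 F [ 1.5 -0.1 -0.4] q7 -0.91
turn -0.0004 shift [ 0.0542 -0.4525  0.0454] norm 0.458
```

```bash
python3 -m pendant '0 0.005 -0.045 0 0;0 0.005 -0.045 0 0;0 0.005 -0.045 0 0;0 0.005 -0.045 0 0;0 0.005 -0.045 0 0;0 0.005 -0.045 0 0;0 0.005 -0.045 0.01 0;0 0.005 -0.045 0.01 0;0 0.005 -0.045 0.01 0;0 0.005 -0.045 0.015 0'
python3 -m pendant '0 0 0 0 0;0 0 0 0 0'
python3 to.py .437 .118 .1 .09
```

```text
time: 3.4
eef_pos: [0.4325, 0.1154, 0.2006]
eef_rot: [-3.141, -0.002, 0.089]
ft_force: [0.6, -0.7, -0.1]
finger_gap: 0.498
time: 3.6
eef_pos: [0.4319, 0.1144, 0.2]
eef_rot: [3.141, 0.001, 0.093]
ft_force: [-0.3, -0.7, -0.5]
finger_gap: 0.503
t 3.6 pos [0.4319 0.1144 0.2   ] rpy [3.1414e+00 9.0000e-04 9.3000e-02] gap 0.503 F [-0.3 -0.7 -0.5] q7 -1.94
turn 0.003 shift [ 0.0055 -0.0031  0.1   ] norm 0.1
```

```bash
python3 - <<'E'
from h import *
im=ctrl.get_image("top"); s=ctrl.get_image("scene")
save(im,"t2.png",(205,135,315,255),5); save(s,"s2.png",(330,110,470,250),5)
E
```

```text
(no output)
```

View pics/s2.png

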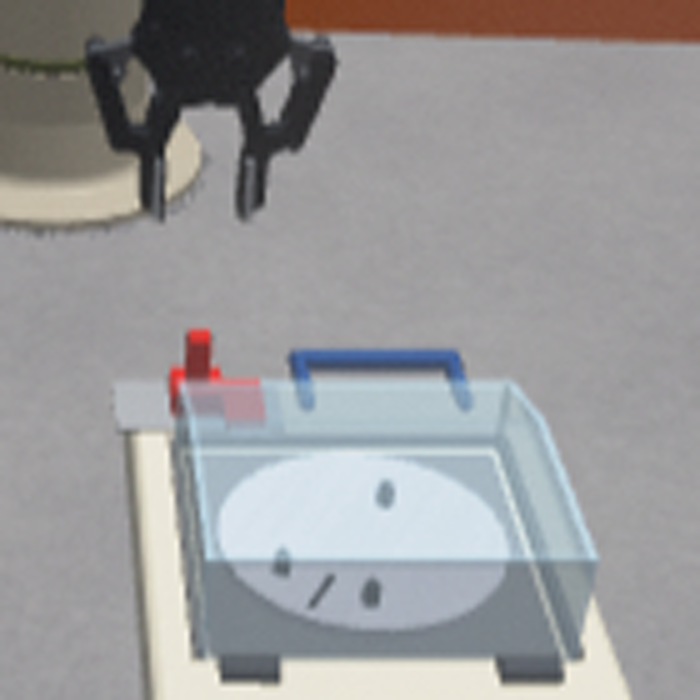

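```bash
python3 -m pendant '0 0.005 -0.003 0.03 0;0 0 0 0.03 0;0 0 0 0.025 0;0 0 0 0.014 0;0 0 0 0 0;1 0 0 0 0;1 0 0 0 0;1 0 0 0 0;1 0 0 0 0'; python3 to.py .437 .118 .1 .09
```

```text
time: 4.6
eef_pos: [0.4374, 0.1166, 0.1024]
eef_rot: [-3.141, -0.002, 0.089]
ft_force: [-1.0, -1.9, 8.7]
finger_gap: 0.147
t 4.6 pos [0.4374 0.1166 0.1024] rpy [-3.1414e+00 -1.9000e-03  8.9000e-02] gap 0.147 F [-1.  -1.9  8.7] q7 -1.99
turn -0.001 shift [-0.0003 -0.0014  0.0024] norm 0.003
```

```bash
python3 -m pendant '1 0 0.006 -0.001 0;1 0 0.007 -0.001 0;1 0 0.007 0 0;1 0 0.007 0 0;1 0 0.006 0 0;1 0 0 0 0;1 0 0 0 0'; python3 - <<'E'
from h import *
im=ctrl.get_image("top"); s=ctrl.get_image("scene")
save(s,"s3.png",(330,130,470,250),5);print(ctrl.sense()["ft_force"])
E
```

```text
time: 5.3
eef_pos: [0.4401, 0.0847, 0.1027]
eef_rot: [-3.14, -0.0, 0.091]
ft_force: [4.0, 5.1, -26.1]
finger_gap: 0.145
[  2.72405597   4.68598193 -26.29595827]
```

View pics/s3.png

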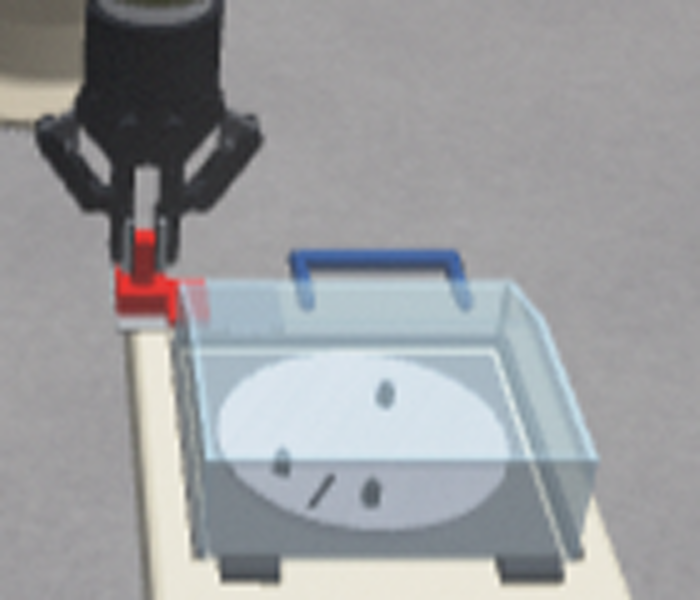

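```bash
python3 -m pendant '0 0 0 0 0;0 0 0 0 0;0 0 0 -0.03 0;0 0 0 -0.04 0;0.4 0 0 -0.04 -0.14;0.4 0 0 0 -0.143;0.4 0 0 0 -0.143;0.4 0 0 0 -0.143;0.4 0 0 0 -0.143;0.4 0 0 0 -0.143'; python3 -m pendant '0.4 0 0 0 -0.143;0.4 0 0 0 -0.143;0.4 0 0 0 -0.143;0.4 0 0 0 -0.143;0.4 0 0 0 -0.143;0.4 0 0 0 0';python3 to.py .426 .2215 .15 1.66
python3 - <<'E'
from h import *
im=ctrl.get_image("top"); s=ctrl.get_image("scene")
save(im,"t4.png",(205,135,315,255),5); save(s,"s4.png",(340,130,480,250),5)
hsv=cv2.cvtColor(s["img"],cv2.COLOR_RGB2HSV);print(hsv[175:190,368:432,:].shape)
E
```

```text
time: 6.4
eef_pos: [0.4396, 0.0834, 0.2139]
eef_rot: [3.141, 0.0, 0.95]
ft_force: [-0.1, 0.1, -0.3]
finger_gap: 0.305
time: 7.0
eef_pos: [0.4397, 0.0833, 0.2137]
eef_rot: [3.141, 0.001, 1.661]
ft_force: [-0.5, 0.0, 0.5]
finger_gap: 0.299
t 7.0 pos [0.4397 0.0833 0.2137] rpy [3.1413e+00 6.0000e-04 1.6610e+00] gap 0.299 F [-0.5  0.   0.5] q7 -0.6
turn 0.001 shift [ 0.1389 -0.0013  0.0636] norm 0.153
(15, 64, 3)
```

View pics/t4.png

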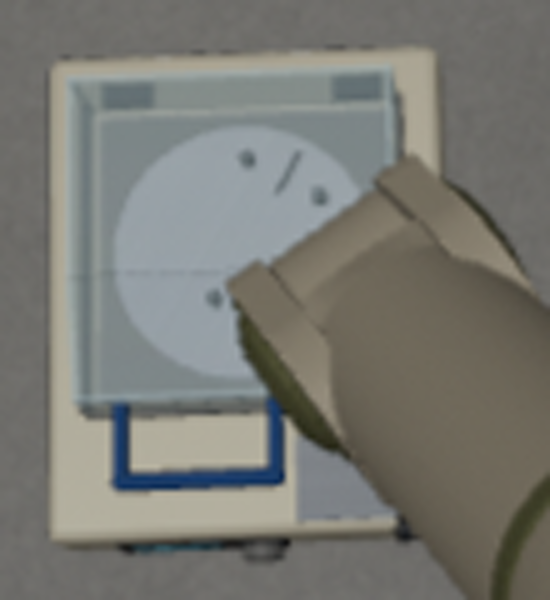

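View pics/s4.png

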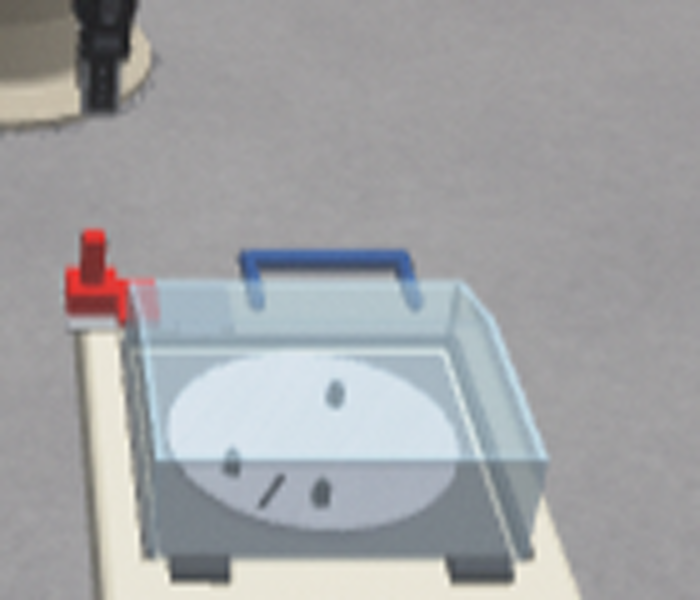

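```bash
python3 -m pendant '0.4 0.035 0 0.015 0;0.4 0.035 0 0.015 0;0.4 0.035 0 0.015 0;0.4 0.034 0 0.018 0;0.4 0 0 0 0'; python3 to.py .4265 .222 .092 1.66
python3 - <<'E'
from h import *
s=ctrl.get_image("scene");im=ctrl.get_image("top")
save(s,"s5.png",(340,130,480,250),5);save(im,"t5.png",(205,135,315,255),5)
E
```

```text
time: 7.6
eef_pos: [0.4263, 0.2275, 0.1491]
eef_rot: [-3.141, -0.002, 1.663]
ft_force: [-0.1, -0.2, 0.8]
finger_gap: 0.299
t 7.6 pos [0.4263 0.2275 0.1491] rpy [-3.1407e+00 -2.1000e-03  1.6627e+00] gap 0.299 F [-0.1 -0.2  0.8] q7 -0.99
turn 0.0027 shift [-0.0056 -0.0002  0.0571] norm 0.057
```

View pics/s5.png

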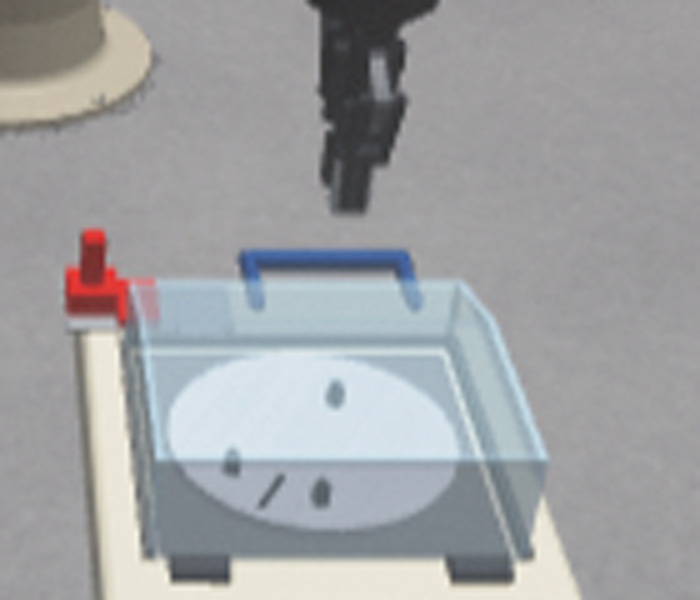

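```bash
python3 -m pendant '0.4 0 0 0.02 0;0.4 0 0 0.02 0;0.4 0 0 0.016 0;0.4 0 0 0 0'; python3 - <<'E'
from h import *
s=ctrl.get_image("scene")
save(s,"s6.png",(340,130,480,250),5)
E
```

```text
time: 8.1
eef_pos: [0.4272, 0.2205, 0.0935]
eef_rot: [-3.14, 0.002, 1.656]
ft_force: [-0.3, 0.2, -0.7]
finger_gap: 0.296
```

View pics/s6.png

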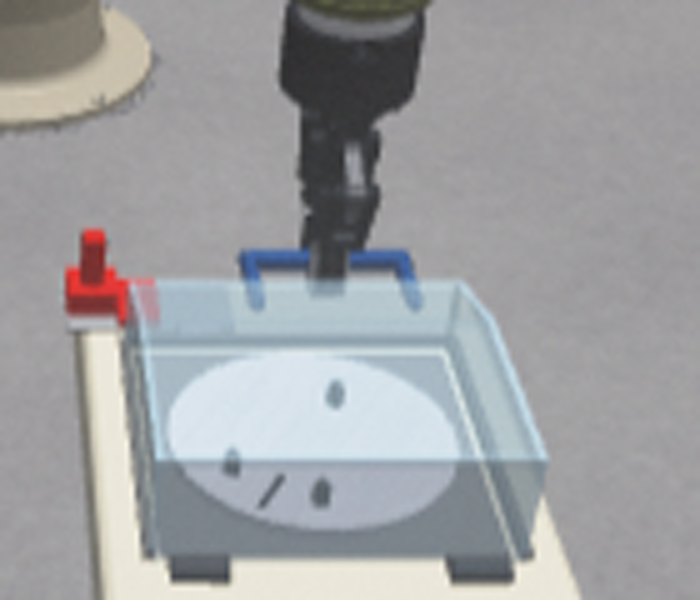

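```bash
python3 -m pendant '1 0 0 0 0;1 0 0 0 0;1 0 0 0 0'; python3 - <<'E'
import numpy as np
r=.2369;t0=.127;th=np.linspace(0,1.59,21)
x=.115-r*np.cos(th+t0);z=.062+r*np.sin(th+t0)
for a,b in zip(np.diff(x),-np.diff(z)):print(round(a,4),round(b,4))
E
```

```text
time: 8.45
eef_pos: [0.4261, 0.2215, 0.0952]
eef_rot: [-3.14, 0.001, 1.659]
ft_force: [-6.3, -0.4, 2.3]
finger_gap: 0.111
0.0031 -0.0186
0.0046 -0.0183
0.006 -0.0178
0.0074 -0.0173
0.0088 -0.0167
0.0101 -0.0159
0.0113 -0.0151
0.0125 -0.0141
0.0135 -0.0131
0.0145 -0.012
0.0154 -0.0108
0.0162 -0.0095
0.017 -0.0082
0.0176 -0.0068
0.018 -0.0054
0.0184 -0.004
0.0187 -0.0025
0.0188 -0.001
0.0188 0.0005
0.0187 0.002
```

```bash
python3 -m pendant '1 0 0.003 -0.0186 0;1 0 0.0046 -0.0183 0;1 0 0.006 -0.0178 0;1 0 0.0074 -0.0173 0;1 0 0.0088 -0.0167 0'; python3 to.py 0.4575 0.224 0.183 1.66
python3 - <<'E'
from h import *
s=ctrl.get_image("scene")
save(s,"s7.png",(340,90,480,250),4)
E
```

```text
time: 8.95
eef_pos: [0.4548, 0.224, 0.1842]
eef_rot: [-3.138, 0.001, 1.659]
ft_force: [-6.3, -0.1, -3.0]
finger_gap: 0.111
t 8.95 pos [0.4548 0.224  0.1842] rpy [-3.1380e+00  1.4000e-03  1.6593e+00] gap 0.111 F [-6.3 -0.1 -3. ] q7 -0.9
turn -0.0007 shift [-0.0003  0.0026  0.0012] norm 0.003
```

View pics/s7.png

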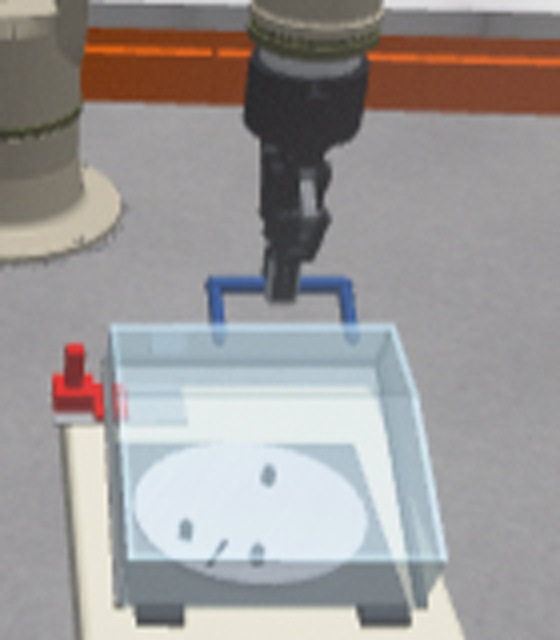

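Hood is rising; continue the arc.

```bash
python3 -m pendant '1 0 0.0101 -0.0159 0;1 0 0.0113 -0.0151 0;1 0 0.0125 -0.0141 0;1 0 0.0135 -0.0131 0;1 0 0.0145 -0.012 0;1 0 0.0154 -0.0108 0;1 0 0.0162 -0.0095 0;1 0 0.017 -0.0082 0'; python3 -m pendant '1 0 0.0176 -0.0068 0;1 0 0.018 -0.0054 0;1 0 0.0184 -0.004 0;1 0 0.0187 -0.0025 0;1 0 0.0188 -0.001 0;1 0 0.0188 0.0005 0;1 0 0.018 0.001 0;1 0 0 0 0'
python3 - <<'E'
from h import *
s=ctrl.get_image("scene");t=ctrl.get_image("top")
save(s,"s8.png",(320,10,480,250),2.5);save(t,"t8.png",(205,95,315,255),4)
E
```

```text
time: 9.8
eef_pos: [0.5646, 0.2338, 0.2847]
eef_rot: [-3.138, 0.002, 1.66]
ft_force: [-10.2, -2.0, 14.1]
finger_gap: 0.112
time: 10.6
eef_pos: [0.6962, 0.2458, 0.3014]
eef_rot: [3.141, -0.001, 1.657]
ft_force: [2.2, 0.4, 2.6]
finger_gap: 0.11
```

View pics/s8.png

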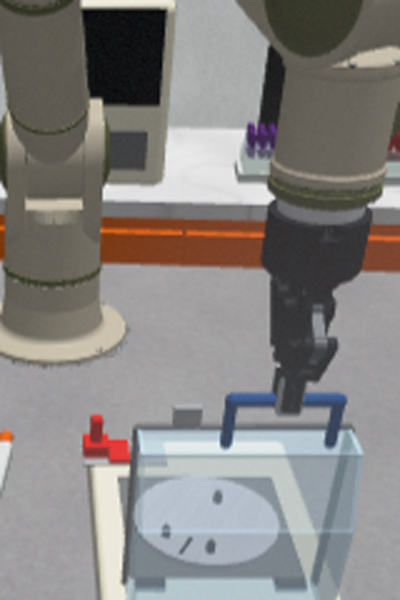

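View pics/t8.png

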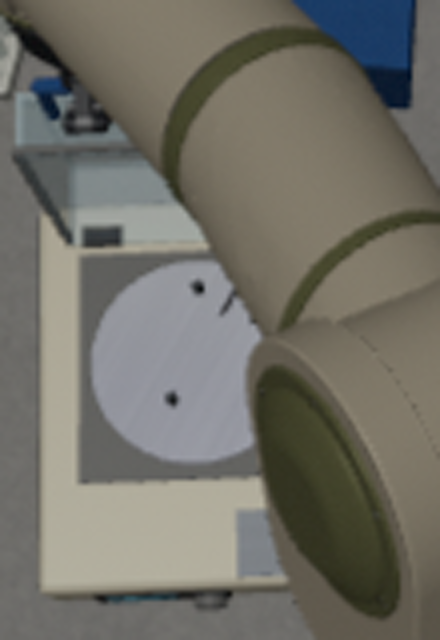

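```bash
python3 -m pendant '0.4 0 0 0 0;0.4 0 0 0 0;0.4 0 0 -0.03 0;0.4 0 0 -0.04 0;0.4 0 -0.02 0 0'
python3 - <<'E'
from h import *
im=dict(np.load("top1.npz")); s=dict(np.load("scene1.npz"))
def cr(x,y,ox=320,oy=120,sc=3.3): return x/sc+ox,y/sc+oy
k=onz(im,*cr(203,247),0.043);print("knob top",k)
k2=onz(s,*cr(494,262,140,150,4),0.045);print("knob scene",k2)
print("grip(front part)",onz(im,*cr(245,222),0.049))
v=[onz(im,*cr(*c),0.043) for c in[(214,205),(246,254)]];print("front vials",v)
print("plate corners",[onz(im,*cr(*c),0.01).round(4).tolist() for c in[(166,223),(212,292)]])
print("roof corners",[onz(im,*cr(*c),0.07).round(4).tolist() for c in[(197,172),(273,84),(388,178),(316,264)]])
E
```

```text
time: 11.2
eef_pos: [0.6773, 0.2455, 0.3747]
eef_rot: [3.135, -0.003, 1.659]
ft_force: [-0.0, 0.1, -0.2]
finger_gap: 0.298
knob top [ 0.56217752 -0.17761043  0.043     ]
knob scene [ 0.56460475 -0.1772603   0.045     ]
grip(front part) [ 0.58636456 -0.21500951  0.049     ]
front vials [array([ 0.60256552, -0.18695645,  0.043     ]), array([ 0.55755661, -0.21736859,  0.043     ])]
plate corners [[0.591, -0.1464, 0.01], [0.5267, -0.1913, 0.01]]
roof corners [[0.6261, -0.1671, 0.07], [0.7138, -0.2355, 0.07], [0.6292, -0.3416, 0.07], [0.5456, -0.2764, 0.07]]
```

```bash
python3 -m pendant '-0.2 0 -0.03 0 -0.14;-0.2 0 -0.03 0 -0.14;-0.2 0 0 0 -0.14;-0.2 0 0 0 -0.14;-0.2 0 0 0 -0.12'; python3 to.py .562 -.1775 .2 2.34
```

```text
time: 11.7
eef_pos: [0.6152, 0.2348, 0.37]
eef_rot: [-3.141, 0.001, 2.346]
ft_force: [0.3, -0.3, -1.1]
finger_gap: 0.6
t 11.7 pos [0.6152 0.2348 0.37  ] rpy [-3.1409e+00  5.0000e-04  2.3459e+00] gap 0.6 F [ 0.3 -0.3 -1.1] q7 -0.02
turn 0.0059 shift [-0.2591 -0.3249  0.1704] norm 0.449
```

```bash
python3 -m pendant '-0.2 -0.026 -0.0325 0.017 0;-0.2 -0.026 -0.0325 0.017 0;-0.2 -0.026 -0.0325 0.017 0;-0.2 -0.026 -0.0325 0.017 0;-0.2 -0.026 -0.0325 0.017 0;-0.2 -0.026 -0.0325 0.017 0;-0.2 -0.026 -0.0325 0.017 0;-0.2 -0.026 -0.0325 0.017 0;-0.2 -0.026 -0.0325 0.017 0;-0.2 -0.026 -0.0325 0.017 0';python3 -m pendant '-0.2 0 0 0 0'; python3 to.py .562 -.1775 .1 2.34
python3 - <<'E'
from h import *
s=ctrl.get_image("scene");t=ctrl.get_image("top")
np.savez("top9.npz",**t); np.savez("scene9.npz",**s)
save(s,"s9.png");save(t,"t9.png")
save(s,"s9m.png",(330,40,490,280),2.5);save(t,"t9m.png",(200,95,320,255),4)
E
```

```text
time: 12.7
eef_pos: [0.5623, -0.1792, 0.1994]
eef_rot: [-3.141, -0.0, 2.34]
ft_force: [1.6, 0.5, -0.7]
finger_gap: 0.6
time: 12.8
eef_pos: [0.5599, -0.1846, 0.197]
eef_rot: [-3.136, -0.003, 2.332]
ft_force: [-0.2, 0.8, 0.3]
finger_gap: 0.6
t 12.8 pos [ 0.5599 -0.1846  0.197 ] rpy [-3.1358e+00 -2.6000e-03  2.3317e+00] gap 0.6 F [-0.2  0.8  0.3] q7 0.49
turn -0.0083 shift [0.0034 0.007  0.097 ] norm 0.097
```

View pics/s9.png

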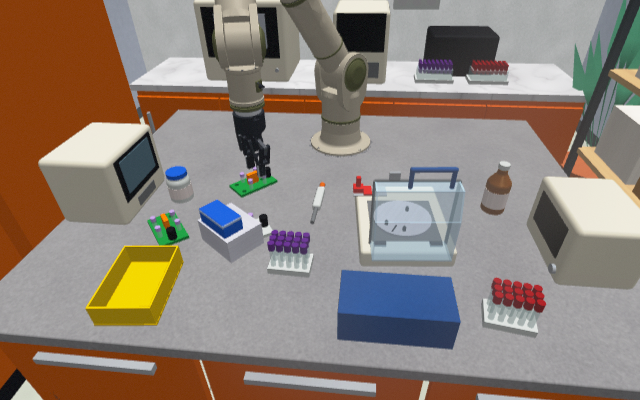

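View pics/t9.png

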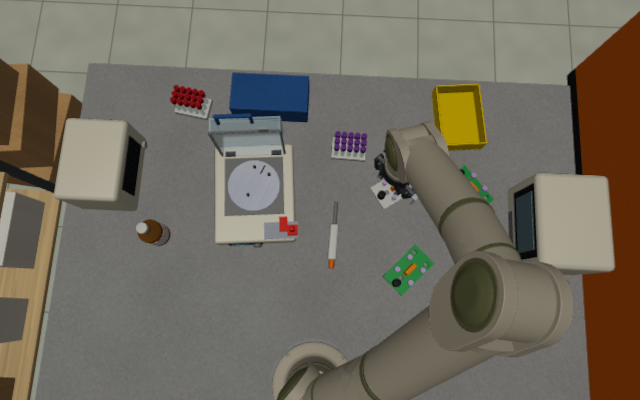

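View pics/s9m.png

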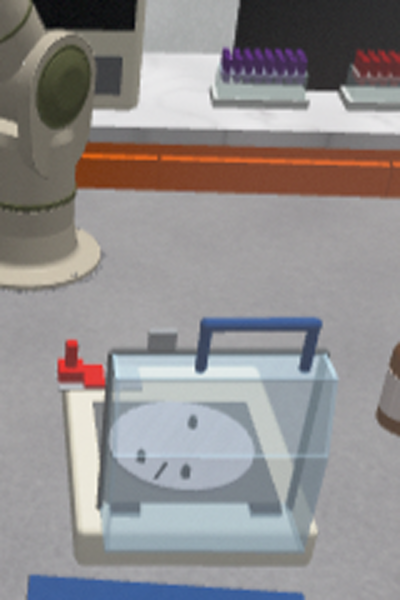

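View pics/t9m.png

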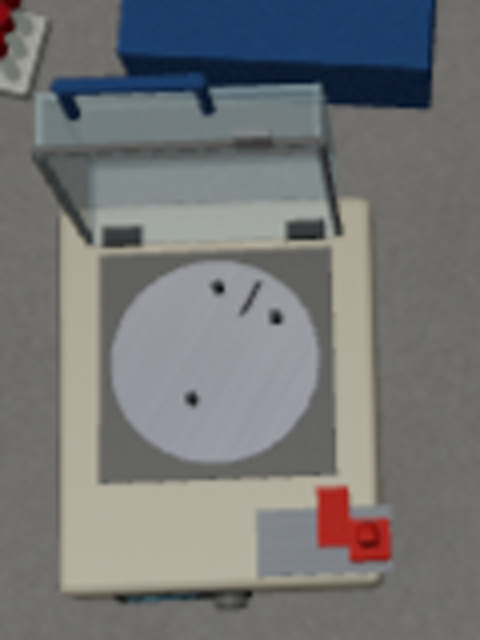

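```bash
python3 - <<'E'
from h import *
im=dict(np.load("top9.npz")); s=dict(np.load("scene9.npz"))
for n,I,b in(("top",im,(225,155,283,215)),("scene",s,(370,195,436,243))):
    u0,v0,u1,v1=b; g=cv2.cvtColor(I["img"],cv2.COLOR_RGB2GRAY)[v0:v1,u0:u1]
    p=pts(I,*np.meshgrid(np.arange(u0,u1),np.arange(v0,v1)))
    disc=(g>130); 
    # disc ellipse from bright light region
    hsv=cv2.cvtColor(I["img"],cv2.COLOR_RGB2HSV)[v0:v1,u0:u1]
    print(n,np.median(p[...,2][disc]))
    dark=g<105
    nl,lab,st,ce=cv2.connectedComponentsWithStats(dark.astype(np.uint8))
    for i in range(1,nl):
        if 2<st[i,4]<60: 
            w=(140-g.astype(float)).clip(0)*cv2.dilate((lab==i).astype(np.uint8),np.ones((3,3)))
            vv,uu=np.nonzero(w);ww=w[vv,uu];cu,cv=u0+(uu*ww).sum()/ww.sum(),v0+(vv*ww).sum()/ww.sum()
            print(st[i],round(cu,2),round(cv,2),"z.077",onz(I,cu,cv,.077).round(4),"z.084",onz(I,cu,cv,.084).round(4))
E
```

```text
top 0.06850357513865835
[ 1  0 10  2 19] 229.89 155.41 z.077 [0.6536 0.2873 0.077 ] z.084 [0.6516 0.2858 0.084 ]
[28 10  3  4  8] 254.1 166.47 z.077 [0.6228 0.2116 0.077 ] z.084 [0.6209 0.2106 0.084 ]
[35 11  5  8 11] 262.24 169.06 z.077 [0.616  0.1866 0.077 ] z.084 [0.6141 0.1857 0.084 ]
[43 18  3  3  7] 268.53 173.91 z.077 [0.6019 0.1667 0.077 ] z.084 [0.6001 0.1659 0.084 ]
[21 38  4  4  9] 247.53 194.34 z.077 [0.5363 0.2245 0.077 ] z.084 [0.5348 0.2234 0.084 ]
scene 0.19855506718211718
[15 28  3  1  3] 386.06 223.39 z.077 [0.6094 0.1654 0.077 ] z.084 [0.6182 0.1646 0.084 ]
[33 32  3  4 10] 403.9 228.23 z.077 [0.6253 0.2107 0.077 ] z.084 [0.634  0.2095 0.084 ]
```

```bash
python3 to.py .563 -.1775 .032 2.34; python3 -m pendant '-0.2 0.0044 0.0065 0.04 -0.008;-0.2 0 0 0.04 0;-0.2 0 0 0.025 0;-0.2 0 0 0 0';  python3 to.py .563 -.1775 .032 2.34
python3 - <<'E'
from h import *
s=ctrl.get_image("scene")
save(s,"s10.png",(190,110,340,280),3.5)
E
```

```text
t 12.9 pos [ 0.5623 -0.1786  0.1993] rpy [-3.1408e+00 -1.4000e-03  2.3376e+00] gap 0.599 F [0.6 0.9 0.3] q7 0.49
turn -0.0024 shift [1.000e-04 1.400e-03 1.673e-01] norm 0.167
time: 13.3
eef_pos: [0.5636, -0.1678, 0.0927]
eef_rot: [-3.14, -0.004, 2.351]
ft_force: [-1.3, -0.2, -0.2]
finger_gap: 0.601
t 13.3 pos [ 0.5636 -0.1678  0.0927] rpy [-3.1398 -0.0041  2.3508] gap 0.601 F [-1.3 -0.2 -0.2] q7 0.35
turn 0.0108 shift [-0.0068 -0.007   0.0607] norm 0.062
```

View pics/s10.png

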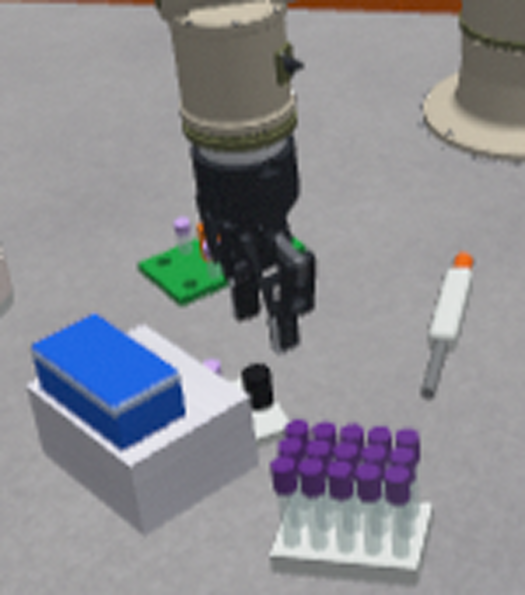

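```bash
python3 -m pendant '-0.2 -0.0065 -0.007 0.02 0.01;-0.2 0 0 0 0';  python3 to.py .563 -.1775 .032 2.34
```

```text
time: 13.55
eef_pos: [0.5645, -0.1799, 0.0753]
eef_rot: [-3.141, 0.0, 2.337]
ft_force: [0.5, 0.2, -0.4]
finger_gap: 0.601
t 13.55 pos [ 0.5645 -0.1799  0.0753] rpy [-3.1410e+00  3.0000e-04  2.3373e+00] gap 0.601 F [ 0.5  0.2 -0.4] q7 0.34
turn -0.0027 shift [0.0028 0.0007 0.0433] norm 0.043
```

```bash
python3 -m pendant '-0.2 0.002 0 0.015 0;-0.2 0 0 0.015 0;-0.2 0 0 0.012 0;-0.2 0 0 0 0';  python3 to.py .563 -.1775 .032 2.34
python3 - <<'E'
from h import *
s=ctrl.get_image("scene");t=ctrl.get_image("top")
save(s,"s11.png",(190,110,340,280),3.5);save(t,"t11.png",(340,150,440,250),5)
E
```

```text
time: 13.95
eef_pos: [0.5626, -0.1777, 0.032]
eef_rot: [-3.141, -0.001, 2.338]
ft_force: [-0.3, 0.6, 1.4]
finger_gap: 0.603
t 13.95 pos [ 0.5626 -0.1777  0.032 ] rpy [-3.1407e+00 -1.3000e-03  2.3384e+00] gap 0.603 F [-0.3  0.6  1.4] q7 0.28
turn -0.0016 shift [-0.0001  0.0004 -0.    ] norm 0.0
```

View pics/s11.png

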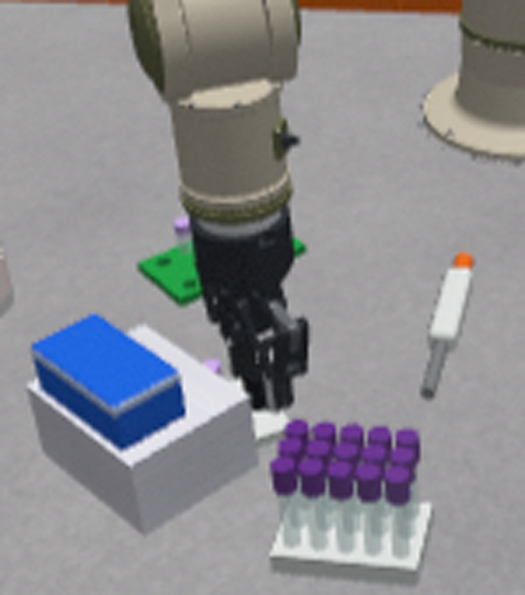

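View pics/t11.png

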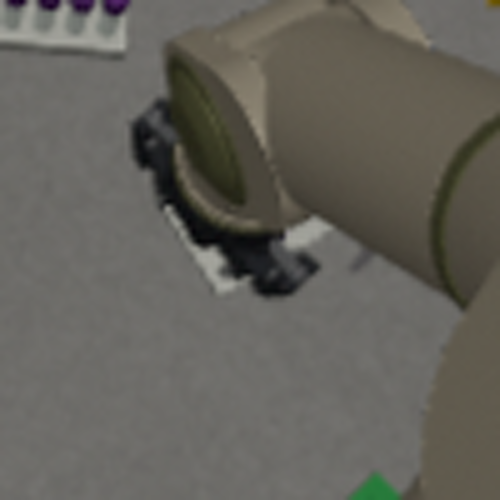

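```bash
python3 -m pendant '1 0 0 0 0;1 0 0 0 0;1 0 0 0 0;1 0 0 0 0'; python3 to.py .563 -.1775 .032 2.34;python3 -m pendant '1 0.006 -0.001 0 0;1 0.01 -0.0015 0 0;1 0.012 -0.0018 0 0;1 0.012 -0.0018 0 0;1 0.012 -0.0018 0 0;1 0.012 -0.0018 0 0;1 0.012 -0.0018 0 0;1 0.012 -0.0018 0 0;1 0.012 -0.0018 0 0;1 0.01 -0.0015 0 0'
python3 -m pendant '1 0.006 -0.001 0 0;1 0 0 0 0;1 0 0 0 0'
python3 - <<'E'
from h import *
s=ctrl.get_image("scene");t=ctrl.get_image("top")
save(s,"s12.png",(190,110,340,280),3.5);save(t,"t12.png",(320,150,450,280),4)
E
```

```text
time: 14.45
eef_pos: [0.5634, -0.1782, 0.0336]
eef_rot: [3.141, 0.001, 2.338]
ft_force: [-0.0, -0.4, 6.1]
finger_gap: 0.26
t 14.45 pos [ 0.5634 -0.1782  0.0336] rpy [3.1412e+00 9.0000e-04 2.3377e+00] gap 0.26 F [-0.  -0.4  6.1] q7 0.28
turn -0.0023 shift [0.0007 0.0002 0.0016] norm 0.002
time: 15.45
eef_pos: [0.4752, -0.1104, 0.0336]
eef_rot: [3.14, 0.002, 2.337]
ft_force: [3.7, -3.0, 4.9]
finger_gap: 0.257
time: 15.75
eef_pos: [0.4695, -0.106, 0.0335]
eef_rot: [3.141, 0.0, 2.339]
ft_force: [-0.9, 1.7, 10.9]
finger_gap: 0.259
```

View pics/s12.png

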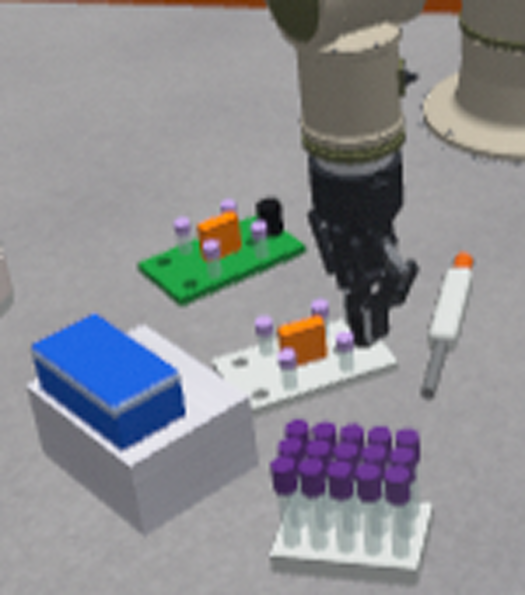

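View pics/t12.png

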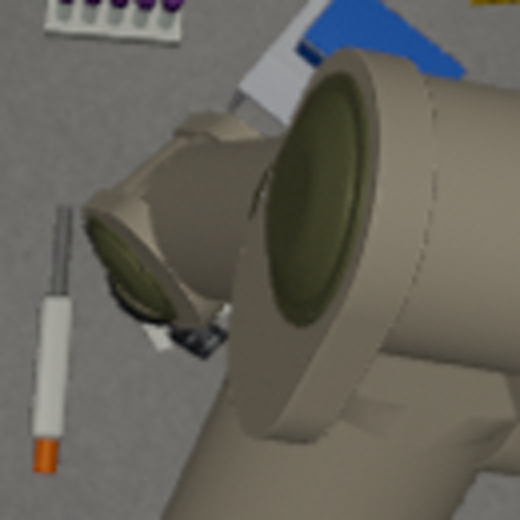

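```bash
python3 -m pendant '-0.2 0 0 0 0;-0.2 0 0 0 0;-0.2 0 0 0 0;-0.2 0 0 -0.03 0;-0.2 0 0 -0.05 0;-0.2 0 0 -0.05 0;-0.2 0.03 0.03 -0.03 0;-0.2 0.03 0.03 0 0;-0.2 0.03 0.03 0 0;-0.2 0.03 0.03 0 0'
python3 - <<'E'
from h import *
s=ctrl.get_image("scene");t=ctrl.get_image("top")
np.savez("top13.npz",**t); np.savez("scene13.npz",**s)
save(s,"s13.png",(190,110,340,280),3.5);save(t,"t13.png",(320,150,450,280),4.5)
E
```

```text
time: 16.85
eef_pos: [0.4727, 0.0622, 0.192]
eef_rot: [3.141, 0.001, 2.336]
ft_force: [1.9, 0.1, 0.2]
finger_gap: 0.604
```

View pics/s13.png

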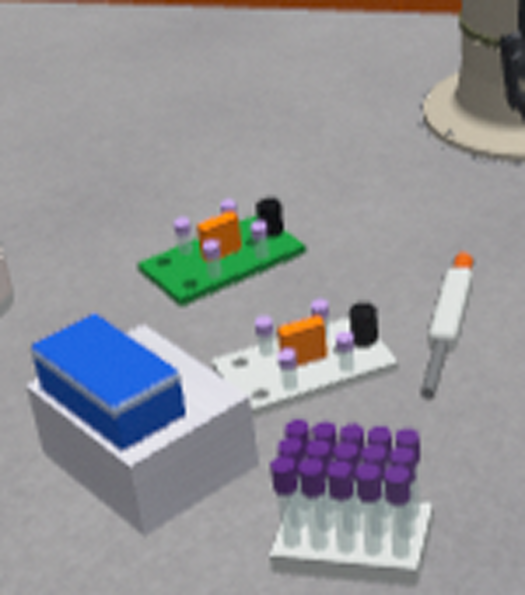

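View pics/t13.png

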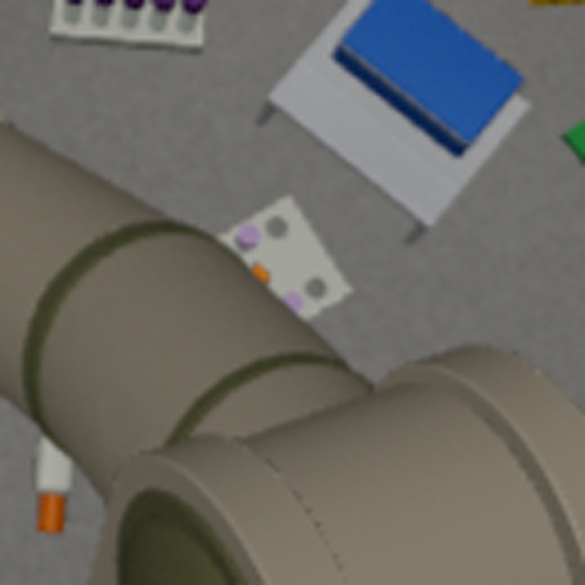

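```bash
python3 - <<'E'
from h import *
from scipy.optimize import least_squares
t=dict(np.load("top13.npz")); s=dict(np.load("scene13.npz"))
T=[((277,226),(50,25,10)),((317,289),(50,-25,10)),((290,196),(70,40,10)),((352,291),(70,-40,10)),((247,236),(24,27,43)),((293,301),(24,-27,43))]
S=[((366,309),(-57,0,45)),((264,322),(24,-27,43)),((288,354),(24,27,43)),((320,304),(-28,-27,43)),((345,338),(-28,27,43)),((240,361),(50,-25,10)),((261,393),(50,25,10)),((398,360),(-70,40,10)),((250,409),(70,40,10)),]
# which side? fit both labelings of y sign in scene
def res(p,dat,I,o,sc,full=False):
    c,ps=p[:2],p[2]; out=[]
    for (x,y),(a,b,z) in dat:
        P=np.array([c[0]+(a*np.cos(ps)-b*np.sin(ps))/1e3,c[1]+(a*np.sin(ps)+b*np.cos(ps))/1e3,z/1e3])
        out+=list(proj(I,P)-np.array([x/sc+o[0],y/sc+o[1]]))
    return np.array(out)
for nm,f in(("top",lambda p:res(p,T,t,(320,150),4.5)),("scene",lambda p:res(p,S,s,(190,110),3.5)),("both",lambda p:np.r_[res(p,T,t,(320,150),4.5),res(p,S,s,(190,110),3.5)])):
    r=least_squares(f,[.5,-.14,-.8]); print(nm,r.x.round(4),r.fun.round(1))
E
```

```text
top [ 0.5026 -0.1548 -0.9726] [-0.1  0.3 -0.2 -0.2 -0.3 -0.3  0.1  0.2  0.5 -0.3 -0.   0.3]
scene [ 0.5036 -0.1523 -0.969 ] [-0.7 -0.2  0.2 -0.3  0.2  0.   0.1 -0.   0.3 -0.6  0.3  0.3  0.4  0.1
  0.3  0.1 -1.1  0.5]
both [ 0.5029 -0.1533 -0.9777] [-0.5  0.2 -0.7 -0.2 -0.6 -0.4 -0.4  0.2  0.  -0.4 -0.5  0.2 -0.9 -0.3
 -0.  -0.5 -0.2 -0.2 -0.  -0.1 -0.  -0.7  0.1  0.  -0.  -0.1  0.   0.1
 -1.5  0.3]
```

```bash
python3 -m pendant '0.1 0 0 0 0;0.1 0 0 0 0.083;0.1 0 0 0 0.083';python3 to.py .5025 -.153 .13 2.17
```

```text
time: 17.25
eef_pos: [0.4726, 0.0594, 0.1913]
eef_rot: [-3.14, 0.0, 2.166]
ft_force: [0.1, 0.3, 0.6]
finger_gap: 0.453
t 17.25 pos [0.4726 0.0594 0.1913] rpy [-3.14    0.      2.1663] gap 0.453 F [0.1 0.3 0.6] q7 -0.14
turn -0.0037 shift [-0.1923 -0.095   0.0614] norm 0.223
```

```bash
python3 -m pendant '0.1 -0.032 -0.016 0.01 0;0.1 -0.04 -0.019 0.01 0;0.1 -0.04 -0.02 0.01 0;0.1 -0.04 -0.02 0.015 0;0.1 -0.03 -0.015 0.015 0;0.1 -0.01 -0.005 0 -0.003;0.1 0 0 0 0;0.1 0 0 0 0;0.1 0 0 0 0';python3 to.py .5025 -.153 .033 2.17
```

```text
time: 18.15
eef_pos: [0.5032, -0.1495, 0.1323]
eef_rot: [3.141, 0.0, 2.177]
ft_force: [0.2, 0.2, -0.5]
finger_gap: 0.448
t 18.15 pos [ 0.5032 -0.1495  0.1323] rpy [3.1409e+00 1.0000e-04 2.1766e+00] gap 0.448 F [ 0.2  0.2 -0.5] q7 0.2
turn 0.0066 shift [-0.0025 -0.0026  0.0993] norm 0.099
```

```bash
python3 -m pendant '0.1 -0.0025 -0.0025 0.02 0.006;0.1 0 0 0.02 0;0.1 0 0 0.02 0;0.1 0 0 0 0;0.1 0 0 0 0';python3 to.py .5025 -.153 .033 2.17
python3 - <<'E'
from h import *
s=ctrl.get_image("scene");t=ctrl.get_image("top")
save(s,"s14.png",(190,110,340,280),3.5);save(t,"t14.png",(320,150,450,280),4.5)
E
```

```text
time: 18.65
eef_pos: [0.5028, -0.153, 0.0723]
eef_rot: [-3.142, -0.0, 2.171]
ft_force: [-0.2, 0.1, 0.9]
finger_gap: 0.452
t 18.65 pos [ 0.5028 -0.153   0.0723] rpy [-3.1416e+00 -2.0000e-04  2.1710e+00] gap 0.452 F [-0.2  0.1  0.9] q7 0.1
turn 0.001 shift [ 0.0002 -0.0002  0.0393] norm 0.039
```

View pics/s14.png

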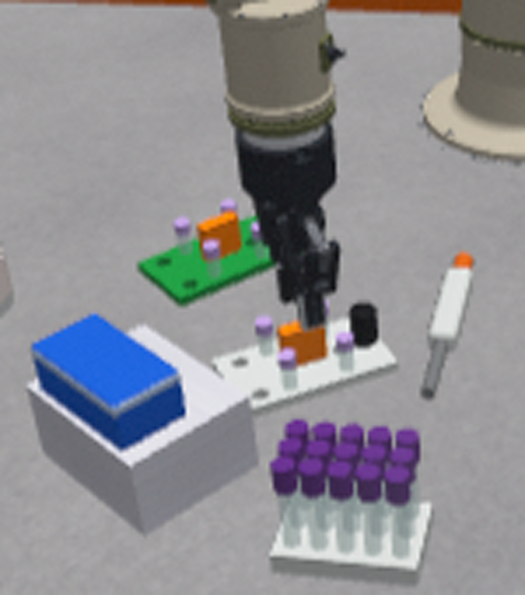

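```bash
python3 -m pendant '0.1 0 0 0.015 0;0.1 0 0 0.014 0;0.1 0 0 0.01 0;0.1 0 0 0 0;0.1 0 0 0 0';python3 to.py .5025 -.153 .033 2.17
python3 - <<'E'
from h import *
s=ctrl.get_image("scene")
save(s,"s15.png",(220,150,320,250),6)
E
```

```text
time: 19.25
eef_pos: [0.5027, -0.1542, 0.0332]
eef_rot: [3.142, 0.0, 2.169]
ft_force: [0.6, -0.0, -0.1]
finger_gap: 0.453
t 19.25 pos [ 0.5027 -0.1542  0.0332] rpy [3.1415e+00 2.0000e-04 2.1691e+00] gap 0.453 F [ 0.6 -0.  -0.1] q7 0.03
turn -0.0009 shift [0.0011 0.0005 0.0002] norm 0.001
```

View pics/s15.png

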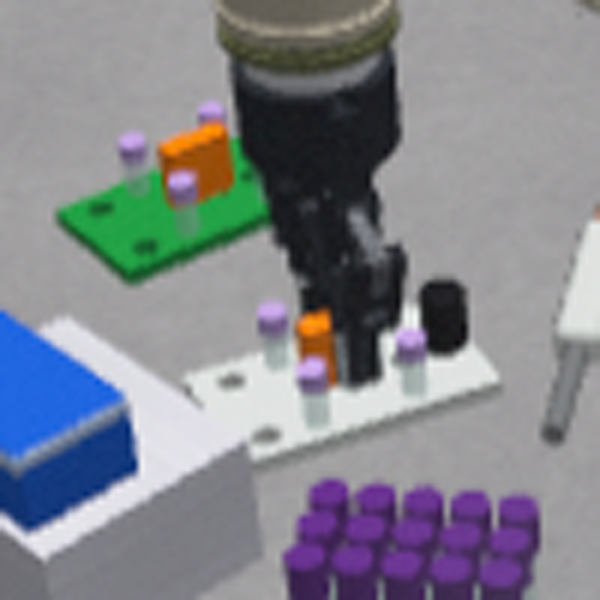

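```bash
python3 -m pendant '1 0 0 0 0;1 0 0 0 0;1 0 0 0 0;1 0 0 0 0;1 0 0 0 0'; python3 to.py .5025 -.153 .033 2.17;python3 -m pendant '1 0 0 -0.01 0;1 0 0 -0.02 0;1 0 0 -0.03 0;1 0 0 -0.03 0;1 0 0 -0.03 0;1 0 0 -0.03 0;1 0 0 -0.01 0;1 0 0 0 0;1 0 0 0 0'
python3 to.py .5663 .2097 .2 2.7056
python3 - <<'E'
from h import *
s=ctrl.get_image("scene");t=ctrl.get_image("top")
save(s,"s16.png",(190,80,340,250),3.5);save(t,"t16.png",(320,150,450,280),4.5)
E
```

```text
time: 19.8
eef_pos: [0.5028, -0.1544, 0.0334]
eef_rot: [3.141, 0.001, 2.169]
ft_force: [-0.8, -0.3, 5.3]
finger_gap: 0.151
t 19.8 pos [ 0.5028 -0.1544  0.0334] rpy [3.1411e+00 8.0000e-04 2.1687e+00] gap 0.151 F [-0.8 -0.3  5.3] q7 0.03
turn -0.0013 shift [0.0013 0.0005 0.0004] norm 0.001
time: 20.7
eef_pos: [0.5018, -0.1545, 0.192]
eef_rot: [-3.141, -0.001, 2.168]
ft_force: [-0.1, 0.4, -2.6]
finger_gap: 0.155
t 20.7 pos [ 0.5018 -0.1545  0.192 ] rpy [-3.1407e+00 -6.0000e-04  2.1685e+00] gap 0.155 F [-0.1  0.4 -2.6] q7 0.29
turn -0.5371 shift [ 0.0954  0.3574 -0.0083] norm 0.37
```

View pics/s16.png

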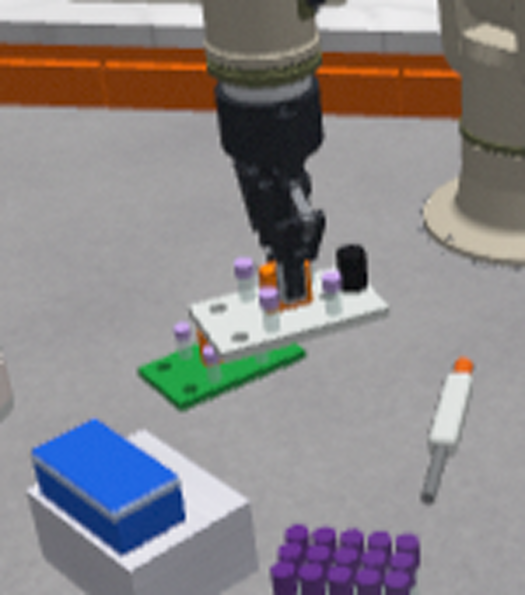

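```bash
python3 -m pendant '1 0 0 0 -0.134;1 0 0 0 -0.134;1 0 0 0 -0.134;1 0 0 0 -0.135;1 0.005 0.018 0 0;1 0.009 0.034 0 0;1 0.01 0.037 -0.002 0;1 0.01 0.037 -0.002 0;1 0.01 0.037 -0.002 0;1 0.01 0.037 -0.002 0'; python3 -m pendant '1 0.01 0.037 0 0;1 0.01 0.037 0 0;1 0.009 0.034 0 0;1 0.007 0.025 0 0;1 0.005 0.018 0 0;1 0 0.006 0 0;1 0 0 0 0;1 0 0 0 0;1 0 0 0 0'
python3 to.py .5663 .2097 .2 2.7056
python3 - <<'E'
from h import *
s=ctrl.get_image("scene");t=ctrl.get_image("top")
np.savez("top17.npz",**t); np.savez("scene17.npz",**s)
save(s,"s17.png",(340,80,480,250),4);save(t,"t17.png",(200,100,320,250),4)
E
```

```text
time: 21.8
eef_pos: [0.5375, 0.0513, 0.1994]
eef_rot: [-3.141, -0.002, 2.706]
ft_force: [0.6, -0.2, -2.1]
finger_gap: 0.153
time: 22.7
eef_pos: [0.5671, 0.2078, 0.2003]
eef_rot: [-3.14, -0.0, 2.704]
ft_force: [0.5, -0.2, -2.0]
finger_gap: 0.15
t 22.7 pos [0.5671 0.2078 0.2003] rpy [-3.1402e+00 -2.0000e-04  2.7042e+00] gap 0.15 F [ 0.5 -0.2 -2. ] q7 0.14
turn -0.0014 shift [0.0015 0.0014 0.0003] norm 0.002
```

View pics/s17.png

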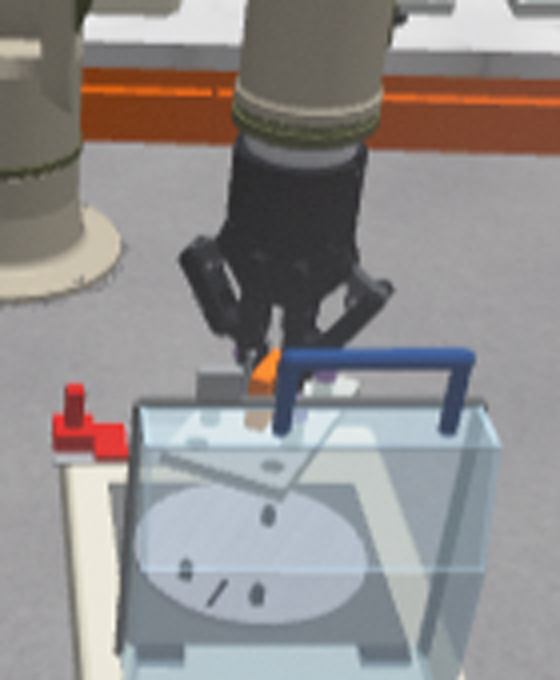

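View pics/t17.png

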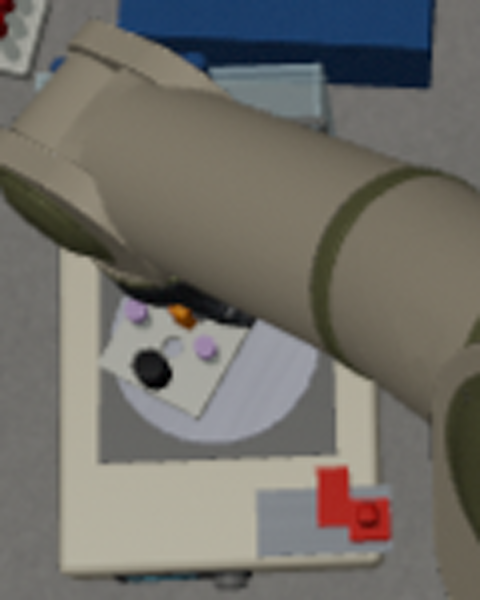

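```bash
cat > fit.py <<'E'
from h import *
from scipy.optimize import least_squares
def res(p,dat,I,o,sc,z0):
    out=[]
    for (x,y),(a,b,z) in dat:
        c,s_=np.cos(p[2]),np.sin(p[2])
        P=np.array([p[0]+(a*c-b*s_)/1e3,p[1]+(a*s_+b*c)/1e3,z0+z/1e3])
        out+=list(proj(I,P)-np.array([x/sc+o[0],y/sc+o[1]]))
    return np.array(out)
E
python3 - <<'E'
from fit import *
t=dict(np.load("top17.npz")); s=dict(np.load("scene17.npz"))
z0=.1669
T=[((153,368),(-57,0,45)),((137,310),(-28,27,43)),((206,346),(-28,-27,43)),((175,346),(-34,0,10)),((101,363),(-70,40,10)),((199,417),(-70,-40,10))]
S=[((272,466),(50,25,10)),((198,444),(50,-25,10)),((283,494),(70,40,10)),((160,456),(70,-40,10))]
fT=lambda p:res(p,T,t,(200,100),4,z0);fS=lambda p:res(p,S,s,(340,80),4,z0)
for nm,f in(("top",fT),("scene",fS),("both",lambda p:np.r_[fT(p),fS(p)])):
    r=least_squares(f,[.56,.21,-.43]); print(nm,r.x.round(4),r.fun.round(1))
# platform with both
t9=dict(np.load("top9.npz")); s9=dict(np.load("scene9.npz"))
PT=[((254.1,166.47),(50,25,80)),((268.53,173.91),(50,-25,80)),((247.53,194.34),(-34,0,80))]
PS=[((185,471),(50,25,77)),((141,456),(50,-25,77)),((193,422),(-34,0,77))]
for nm,f in(("top",lambda p:res(p,PT,t9,(0,0),1,0)),("scene",lambda p:res(p,PS,s9,(330,40),2.5,0))):
    r=least_squares(f,[.56,.21,-.43]); print("plat",nm,r.x.round(4),r.fun.round(1))
E
```

```text
top [ 0.5674  0.2063 -0.4393] [-0.6 -0.9  0.3 -0.1  0.4  0.   0.1  0.2 -0.5  0.5  0.3  0.4]
scene [ 0.5721  0.2089 -0.4421] [ 0.1  0.6 -0.4  0.3  0.2 -0.4  0.2 -0.5]
both [ 0.5686  0.2075 -0.4136] [-0.5 -1.2 -0.  -0.2  0.3 -0.5 -0.  -0.2 -0.5  0.6  0.6 -0.1  0.1 -0.2
 -0.6 -0.2  0.4 -1.3  0.1 -0.9]
plat top [ 0.5663  0.2098 -0.4355] [-0.1 -0.1  0.1  0.  -0.   0.1]
plat scene [ 0.5703  0.2101 -0.4429] [ 0.1  0.1 -0.1 -0.1 -0.   0. ]
```

```bash
python3 to.py .5658 .21 .127 2.7048; python3 -m pendant '1 0.0018 0.0015 0.02 0;1 0 0 0.02 0;1 0 0 0.02 0;1 0 0 0.013 0;1 0 0 0 0;1 0 0 0 0;1 0 0 0 0'; python3 to.py .5658 .21 .127 2.705
python3 - <<'E'
from h import *
s=ctrl.get_image("scene");t=ctrl.get_image("top")
np.savez("top18.npz",**t); np.savez("scene18.npz",**s)
save(s,"s18.png",(360,170,460,270),6);save(t,"t18.png",(210,140,300,230),6)
E
```

```text
t 22.8 pos [0.5672 0.2082 0.2006] rpy [-3.1409e+00  1.0000e-04  2.7044e+00] gap 0.153 F [-0.3  0.2 -3.4] q7 0.14
turn -0.0004 shift [0.002  0.0011 0.0736] norm 0.074
time: 23.5
eef_pos: [0.5666, 0.2118, 0.1287]
eef_rot: [3.141, 0.001, 2.706]
ft_force: [0.2, 0.1, -2.1]
finger_gap: 0.152
t 23.5 pos [0.5666 0.2118 0.1287] rpy [3.1405e+00 9.0000e-04 2.7056e+00] gap 0.152 F [ 0.2  0.1 -2.1] q7 0.05
turn 0.0006 shift [-0.0001 -0.002   0.0017] norm 0.003
```

View pics/s18.png

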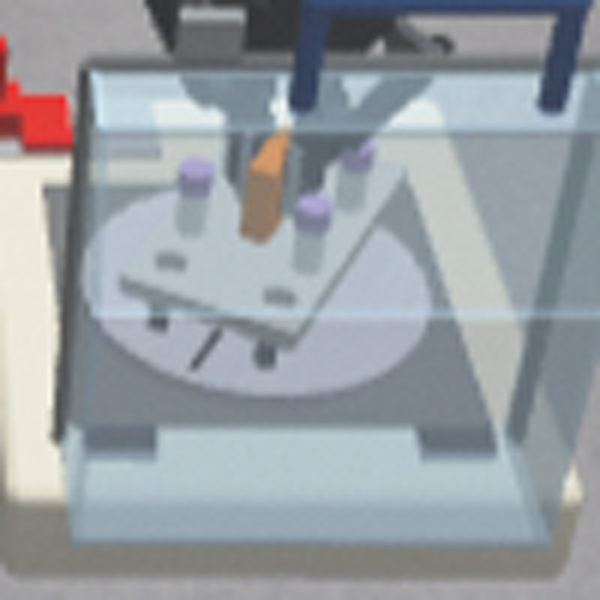

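View pics/t18.png

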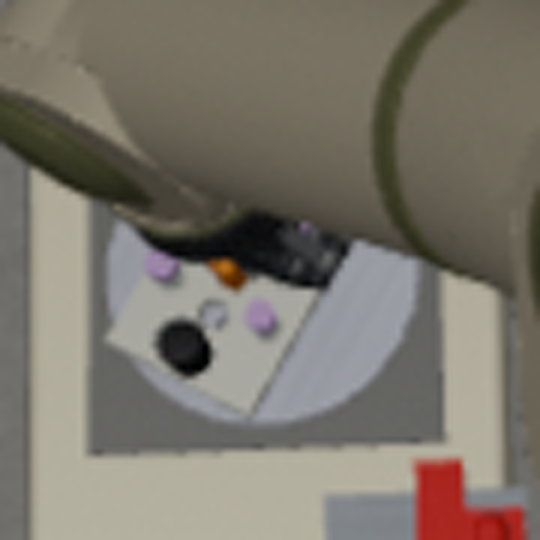

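```bash
python3 - <<'E'
from fit import *
t=dict(np.load("top18.npz")); s=dict(np.load("scene18.npz"))
z0=.0953
T=[((184,346),(-57,0,45)),((163,265),(-28,27,43)),((261,316),(-28,-27,43)),((213,315),(-34,0,10)),((105,340),(-70,40,10)),((249,415),(-70,-40,10))]
S=[((280,297),(50,25,10)),((171,262),(50,-25,10)),((197,170),(24,-27,43)),((313,208),(24,27,43)),((290,338),(70,40,10)),((120,279),(70,-40,10))]
fT=lambda p:res(p,T,t,(210,140),6,z0);fS=lambda p:res(p,S,s,(360,170),6,z0)
for nm,f in(("top",fT),("scene",fS)):
    r=least_squares(f,[.56,.21,-.43]); print(nm,r.x.round(4),r.fun.round(1))
S2=[((264,355),(50,25,77)),((157,320),(50,-25,77))]
r=least_squares(lambda p:res(p,S2,s,(360,170),6,0),[.56,.21,-.43]);print("studs scene",r.x.round(4),r.fun.round(1))
save(t,"t18z.png",(230,175,265,210),16)
E
```

```text
top [ 0.5661  0.211  -0.438 ] [-0.6 -0.7 -0.2 -0.2  0.  -0.   0.3  0.1  0.2  0.3  0.2  0.5]
scene [ 0.5707  0.2133 -0.4542] [-0.3  0.5 -0.2  0.2 -0.  -0.1  0.3 -0.1  0.6 -0.1 -0.3 -0.5]
studs scene [ 0.5735  0.2087 -0.4224] [ 0.1  0.1 -0.1 -0.1]
```

View pics/t18z.png

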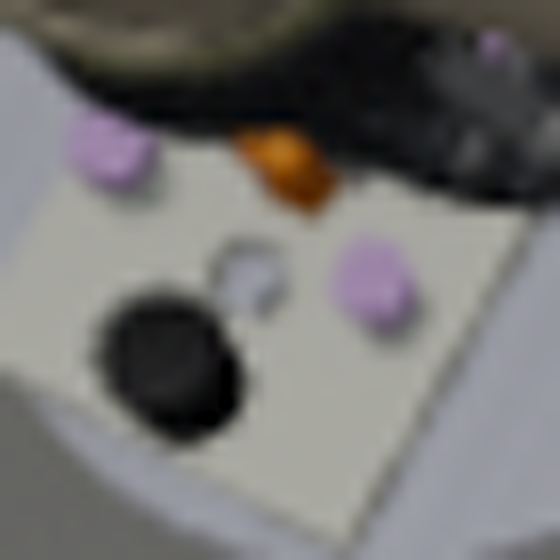

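```bash
python3 - <<'E'
from h import *
s=dict(np.load("scene18.npz"))
save(s,"s18z.png",(376,205,416,235),18)
for a,b in(((280,297),(264,355)),((171,262),(157,320))):
    print(onz(s,360+a[0]/6,170+a[1]/6,.1053).round(4),onz(s,360+b[0]/6,170+b[1]/6,.077).round(4))
E
python3 to.py .5664 .2098 .1287 2.706
```

```text
[0.6244 0.2148 0.1053] [0.6291 0.2108 0.077 ]
[0.604  0.1695 0.1053] [0.6091 0.1657 0.077 ]
t 23.6 pos [0.5665 0.2118 0.1286] rpy [3.1406e+00 1.0000e-03 2.7057e+00] gap 0.154 F [ 0.8  0.5 -1.8] q7 0.05
turn -0.0003 shift [-0.0007 -0.0018 -0.0001] norm 0.002
```

View pics/s18z.png

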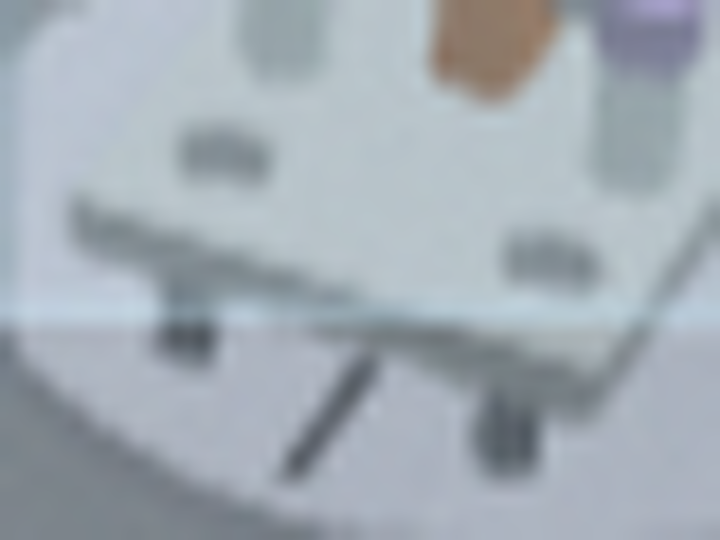

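```bash
python3 -m pendant '1 -0.001 -0.0021 0 0;1 0 0 0.004 0;1 0 0 0.004 0;1 0 0 0.003 0;1 0 0 0.003 0;1 0 0 0 0;1 0 0 0 0'; python3 to.py .5664 .2095 .1024 2.706
python3 - <<'E'
from h import *
s=ctrl.get_image("scene");t=ctrl.get_image("top")
np.savez("top19.npz",**t); np.savez("scene19.npz",**s)
save(s,"s19.png",(370,185,430,245),10);save(t,"t19.png",(220,165,270,215),11)
E
```

```text
time: 24.3
eef_pos: [0.566, 0.2093, 0.1136]
eef_rot: [-3.141, -0.0, 2.706]
ft_force: [0.4, 0.3, -2.9]
finger_gap: 0.153
t 24.3 pos [0.566  0.2093 0.1136] rpy [-3.1414e+00 -3.0000e-04  2.7060e+00] gap 0.153 F [ 0.4  0.3 -2.9] q7 0.03
turn 0.0 shift [-0.0003  0.0003  0.0112] norm 0.011
```

View pics/s19.png

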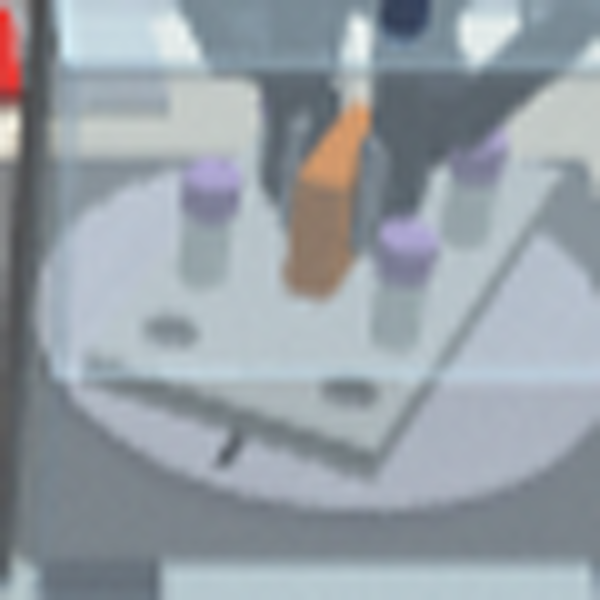

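View pics/t19.png

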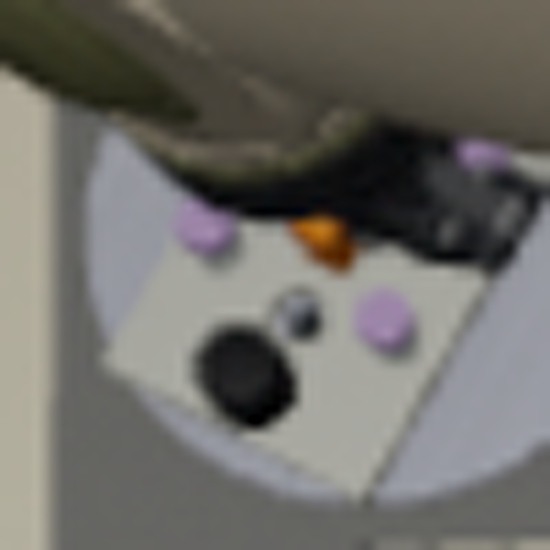

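```bash
python3 -m pendant '1 0 -0.0006 0.002 0;1 0 0 0.002 0;1 0 0 0.002 0;1 0 0 0 0'; python3 to.py .5664 .2095 .1024 2.706
```

```text
time: 24.8
eef_pos: [0.5657, 0.2086, 0.1074]
eef_rot: [-3.141, -0.0, 2.706]
ft_force: [-0.1, -0.3, -2.1]
finger_gap: 0.154
t 24.8 pos [0.5657 0.2086 0.1074] rpy [-3.1412e+00 -3.0000e-04  2.7058e+00] gap 0.154 F [-0.1 -0.3 -2.1] q7 0.03
turn -0.0002 shift [-0.0002  0.0011  0.005 ] norm 0.005
```

```bash
python3 -m pendant '1 0 0 0.002 0;1 0 0 0.0015 0;1 0 0 0.001 0;1 0 0 0 0'; python3 to.py .5664 .2095 .1024 2.706; python3 -m pendant '1 0 0 0.001 0;1 0 0 0.0005 0;1 0 0 0 0';python3 to.py .5664 .2095 .1024 2.706
```

```text
time: 25.2
eef_pos: [0.5658, 0.2087, 0.103]
eef_rot: [-3.141, -0.0, 2.706]
ft_force: [-0.5, 0.4, -2.3]
finger_gap: 0.154
t 25.2 pos [0.5658 0.2087 0.103 ] rpy [-3.1414e+00 -2.0000e-04  2.7059e+00] gap 0.154 F [-0.5  0.4 -2.3] q7 0.02
turn -0.0001 shift [-0.0002  0.001   0.0006] norm 0.001
time: 25.5
eef_pos: [0.5659, 0.2088, 0.1024]
eef_rot: [3.142, 0.001, 2.706]
ft_force: [-1.5, -1.2, 5.4]
finger_gap: 0.153
t 25.5 pos [0.5659 0.2088 0.1024] rpy [3.1415e+00 7.0000e-04 2.7058e+00] gap 0.153 F [-1.5 -1.2  5.4] q7 0.02
turn -0.0002 shift [-0.0001  0.0009  0.    ] norm 0.001
```

```bash
python3 -m pendant '0.1 0 0 0 0;0.1 0 0 0 0;0.1 0 0 0 0;0.1 0 0 0 0;0.1 0 0 -0.01 0;0.1 0 0 -0.02 0;0.1 0 0 -0.04 0;0.1 0 0 -0.04 0;0.1 0 0 -0.03 0'; python3 -m pendant '0.1 0.02 -0.04 0 0;0.1 0.02 -0.04 0 0;0.1 0.02 -0.045 0 0;0.1 0.01 -0.045 0 0;0.1 0 -0.045 0 0;0.1 0 -0.045 0 0;0.1 0 -0.045 0 0;0.1 0 0 0 0'
python3 - <<'E'
from h import *
s=ctrl.get_image("scene");t=ctrl.get_image("top")
np.savez("top20.npz",**t); np.savez("scene20.npz",**s)
save(s,"s20.png",(340,110,460,260),4);save(t,"t20.png",(205,100,315,250),4);save(s,"s20f.png");save(t,"t20f.png")
E
```

```text
time: 26.4
eef_pos: [0.5659, 0.2093, 0.2448]
eef_rot: [3.14, 0.001, 2.706]
ft_force: [0.9, -0.7, 0.3]
finger_gap: 0.451
time: 27.2
eef_pos: [0.3701, -0.0437, 0.2415]
eef_rot: [-3.137, -0.002, 2.697]
ft_force: [0.6, 0.1, -0.2]
finger_gap: 0.451
```

View pics/s20.png

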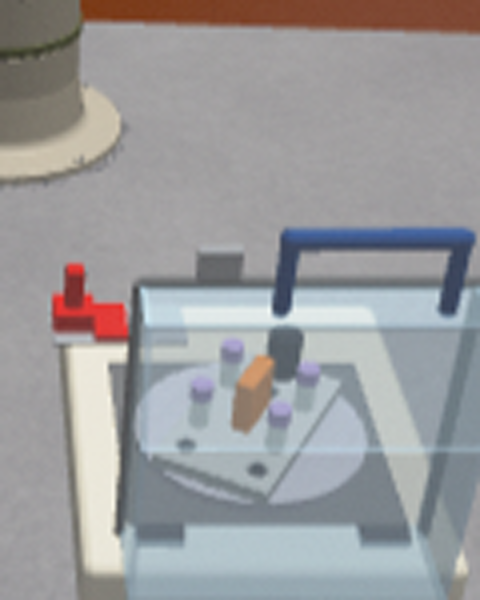

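View pics/t20.png

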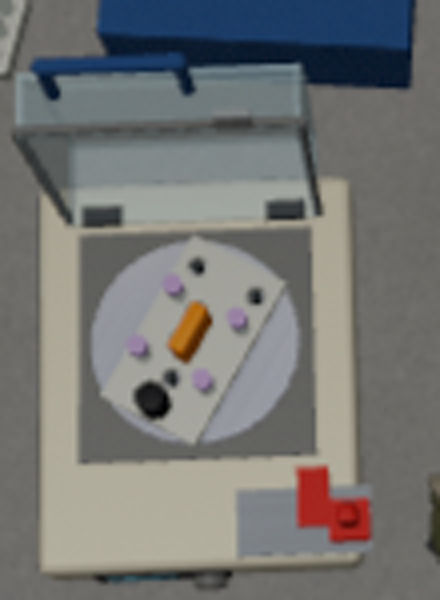

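View pics/t20f.png

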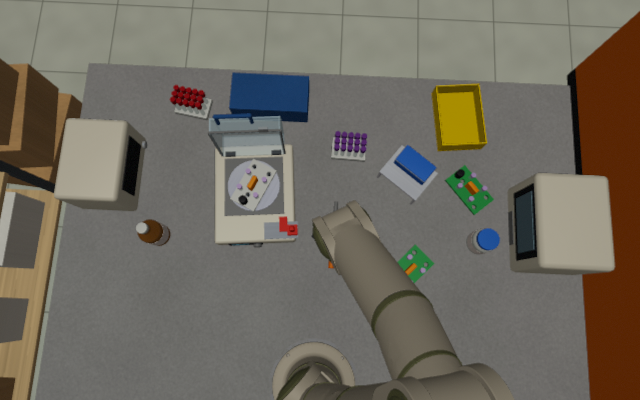

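```bash
python3 - <<'E'
from fit import *
t=dict(np.load("top20.npz"))
T=[((153,400),(-57,0,45)),((138,345),(-28,27,43)),((203,380),(-28,-27,43)),((174,285),(24,27,43)),((237,318),(24,-27,43)),((197,237),(70,40,10)),((285,284),(70,-40,10)),((100,396),(-70,40,10)),((195,443),(-70,-40,10))]
r=least_squares(lambda p:res(p,T,t,(205,100),4,.069),[.566,.21,-.43]);print(r.x.round(4),r.fun.round(1))
c,s=np.cos(r.x[2]),np.sin(r.x[2]);Z={}
for a,b in((62,0),(60,32),(60,-32),(0,33),(0,-33),(-45,30),(-45,-30),(-62,25),(-62,-25)):
    u,v=np.round(proj(t,np.array([r.x[0]+(a*c-b*s)/1e3,r.x[1]+(a*s+b*c)/1e3,.079]))).astype(int)
    z=pts(t,*np.meshgrid([u-1,u,u+1],[v-1,v,v+1]))[...,2]; print(a,b,np.median(z).round(4))
sc=dict(np.load("scene20.npz"))
for I,J,n in((dict(np.load("top1.npz")),t,"top"),(dict(np.load("scene1.npz")),sc,"scene")):
    d=(np.abs(I["img"].astype(int)-J["img"]).sum(2)>60)
    for nm,(u0,v0,u1,v1) in(dict(rack=(325,125,372,165),bottle=(130,212,175,250)) if n=="top" else dict(rack=(262,225,318,278),pip=(305,175,330,228),bottle=(478,155,515,220))).items(): print(n,nm,d[v0:v1,u0:u1].sum())
E
python3 - <<'E'
E
```

```text
[ 0.5652  0.2078 -0.4382] [-0.7 -0.8  0.   0.2 -0.  -0.1 -0.1 -0.1  0.2  0.  -0.6 -0.3  0.7  0.
  0.4  0.2  0.2  0.9]
62 0 0.0787
60 32 0.0804
60 -32 0.0778
0 33 0.077
0 -33 0.0818
-45 30 0.0795
-45 -30 0.0789
-62 25 0.078
-62 -25 0.0782
top rack 0
top bottle 0
scene rack 98
scene pip 0
scene bottle 0
```

View pics/s20f.png

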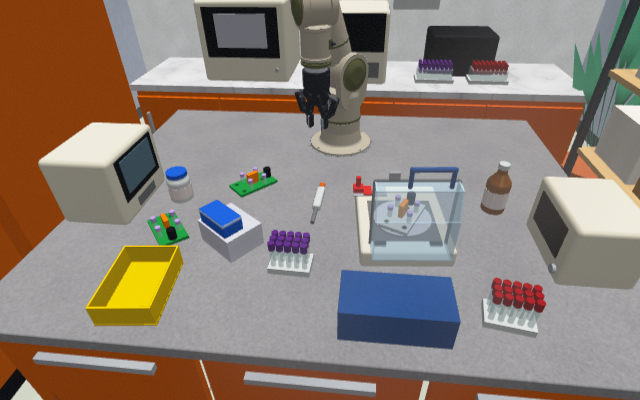

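```bash
python3 -c "
from station import ctrl
print(ctrl.job_done())"
```

```text
the job is handed in; nothing more can be done
None
```

The job is done and handed in at about 27 s of the 72 s allowed.

- **Catch:** I slid it about 32 mm, so it is fully off the hood's lip. The last pictures show it still there.
- **Hood:** I raised it by the blue handle to about 1.59 rad by gripper travel and let go. It stands upright in both last pictures.
- **Carrier out of the shelf:** I drew it by the knob to about 160 mm in front of the shelf origin and let go of it on the bench.
- **Carrier on the platform:** I then took it by the orange grip, turned it to the studs (yaw about -0.44) and lowered it until the wrist felt contact at the height expected for a flat seat. The gripper then let go and moved clear.

**Last checks:** all three studs show in the carrier's holes. Plate-top heights read 77 to 82 mm against the 79 mm expected, which is within depth noise, so it lies flat.

The pipette and the bottle show no change from the first pictures. The rack shows no change in the top view. In the scene view 98 pixels changed around it, and I put those down to the carrier no longer standing behind it.

**Disagreement:** the two cameras differed by about 2 to 4 mm in absolute position. I used the offset between carrier and platform within each camera instead, and it went on without force on the studs.

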